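Pack the demo sensors into the charging case

ROBOT

A 6-joint arm with a two-finger parallel gripper is mounted at the origin on the work surface. World frame = base frame: x ahead of the robot, y to its left, z up, the work surface at z = 0. Lengths are in m, angles in rad, forces in N, time in s.
With the tool pointing down it reaches from about 0.35 to 0.775 m from the base axis. Payload 5.5 kg.
Tool frame: the origin (TCP) lies on the centre line of the jaws, within the pads' length; the fingertips stand 11 mm ahead of it and the grasp point (between the pads) lies 8 mm behind it; z points along the fingers, y is the line along which they close (so a half turn about z gives the same grasp; the last joint's range is limited). The gripper opens to 85 mm and grips with 20 to 120 N. Pads are 22 mm wide; open, the fingers measure 114 mm over their backs; the gripper's body (76 mm by 85 mm) begins 54 mm behind the grasp point. The pads swing forward as they close: fully open they stand 13 mm farther back than shut.
Start: joints at [1.133, 0.313, 0.046, 1.304, 0, 1.431], TCP at [0.169, 0.55, 0.21] pointing down, gripper open.
Joint ranges: [-2.76, 2.76], [-0.86, 1.69], [-1.03, 1.26], [-2.2, 2.34], [-1.47, 1.5], [-3.14, 3.14]. Speed limits (rad/s): [2.57, 2.57, 3.14, 3.14, 3.14, 3.14].

INTERFACE

Orientations are given as a unit quaternion [w, x, y, z].
In Python, from workcell import get_state, eyes, env gives the robot as it stands.
- The arm moves only by the shell command python3 -m inch 'ROWS' [OPENING] [FORCE]. ROWS is JSON, one flat list of numbers, 4 for each row, row after row: the shift along the tool's x, y, z in cm, then the turn about the tool's z in rad. A call has exactly 5 rows; each row shifts and turns the commanded pose from where the row before left it, along the tool's axes as they then stand; what a row does not reach is not made up. A row lasts 1/12 s, in which the tool goes at most 41.7 mm and 7.16 degrees, less where a joint would pass 70% of its speed; a pose out of reach is approached as far as the arm can. A call is refused whole if a number of a shift passes 4.17 or a number of a turn 0.125, either way. A call with a gripper value outside its range is refused whole. OPENING is the opening, from -1 (shut) to 1 (fully open), set as the call begins (- or left out, the last holds). The fingers move at their own pace and stop on an object; FORCE is the grip in N (left out, the last holds). Time passes only in rows, so rows that do not move let the fingers close, or fill a call up. It gives the time, the measured TCP pose, the force, the opening and the grip force at its end, in the units of the state.
- get_state(): the state, without advancing time (a new reading comes with each control period).
- eyes.read_camera(name): name is "scene" or "top" or "wrist"; returns the picture (420x560x3 uint8, red, green, blue); there is no depth.
- eyes.camera_info(name): a dict with "fovy" (degrees; the focal length in pixels is half the picture's height over the tangent of half this angle, whatever the lens; pixels are square), "cx", "cy" (the principal point, pixels), "D" ([k1, k2, p1, p2, k3] as OpenCV has them; the pictures are not rectified), "xyz" and "orientation" of the camera in the world. Camera axes: x right, y down, z forward; pixel columns grow to the right and rows downward; lengths in m; the calibration is good to about 2 mm. A picture is of the moment at which its call begins: read the wrist's pose just before it. camera_info takes no time and is no camera call; for the wrist camera it gives the pose at the moment of the call.
- env.hand_in(): hands the job in; it is judged then, once.
The state is a dict: "clock": time; "joint_pos": joint angles; "qvel": joint speeds; "tau": joint torques, N m; "tcp_pos": TCP position; "orientation": TCP orientation; "wrist_force": force on the tool from outside, world axes, zero at the start; "ft_torque": the same for the moment, N m; "finger_gap": finger opening in m; "grip_force": force on a finger pad.
Only numpy, scipy, OpenCV 4.12 (cv2) and the standard library are available. Lean on these libraries where they do the work, as an engineer would, in place of code of your own. Each camera call takes 0.05 s, during which the arm holds its last target. There are 200 camera calls.

TASK

The show is over: plug every wireless sensor from the tray upright and fully home into a free socket of the charging case, leaving the one that is already charging where it is, then push the heavy lid over and lower it slowly until it is shut, without letting it slam. Its hasp plate drops over the yellow toggle: turn that a full quarter turn clockwise so that it holds the lid, and then press the green button to start charging. Do not knock over the jar in the tray, and leave the other things on the table alone.

Things in the scene. Friction and masses are not known exactly. Their poses are not given: they have to be found in the camera images.
- sensor1_mid (a point): wireless sensor, 64 mm tall, upright, heavy at the foot: white body 44 (own x) x 30 (own y) x 50 mm, blue top band, on a black plug foot 36 (x) x 24 (y) x 14 mm, its lowest 3 mm drawn in to 34 x 22; 0.10-0.16 kg. Point: its centre, 32 mm above the foot's underside; z up; a half turn makes no difference. Starts in a grey tray (floor 3, lip 12 mm up). None from the start = absent; 3 to 5 are there
- sensor2_mid (a point): wireless sensor in the tray, just like sensor1; point at its centre, 32 mm above the foot's underside; may be absent (None from the start)
- sensor3_mid (a point): wireless sensor in the tray, just like sensor1; point at its centre, 32 mm above the foot's underside; may be absent (None from the start)
- sensor4_mid (a point): wireless sensor in the tray, just like sensor1; point at its centre, 32 mm above the foot's underside; may be absent (None from the start)
- sensor5_mid (a point): wireless sensor in the tray, just like sensor1; point at its centre, 32 mm above the foot's underside; may be absent (None from the start)
- docked1_mid (a point): wireless sensor, just like sensor1, already charging fully home in socket0, where it stays; point at its centre. Just one of docked1 to docked3 is present (None from the start = absent)
- docked2_mid (a point): wireless sensor, just like sensor1, already charging fully home in socket2, where it stays; point at its centre. Just one of docked1 to docked3 is present (None from the start = absent)
- docked3_mid (a point): wireless sensor, just like sensor1, already charging fully home in socket4, where it stays; point at its centre. Just one of docked1 to docked3 is present (None from the start = absent)
- socket0 (a point): socket in the black floor of the charging case, in a pale frame: blind hole 38.6 (x) x 26.6 (y) mm, 17 deep, 1.5 mm chamfer. Point: centre of its mouth, 28 mm above the table; x along the hole's long side, towards the hinge, z up. A sensor fully home rests its body on the floor, its centre 18 mm above this point. 65 mm from the hinge line; columns 70 mm, rows 60 mm apart; case rim 32 mm above the floor
- socket1 (a point): socket like socket0; point at the centre of its mouth; in the row nearer the hinge, middle column seen from the console
- socket2 (a point): socket like socket0; point at the centre of its mouth; in the row nearer the hinge, right column seen from the console
- socket3 (a point): socket like socket0; point at the centre of its mouth; in the row nearer the console, left column seen from the console
- socket4 (a point): socket like socket0; point at the centre of its mouth; in the row nearer the console, middle column seen from the console
- socket5 (a point): socket like socket0; point at the centre of its mouth; in the row nearer the console, right column seen from the console
- lid (a joint): angle of the orange lid of the charging case: 0 shut, 1.57 upright, grows as it opens, stop at 1.95, starts at 1.66 to 1.9 leaning back. A shell 180 mm (hinge to front edge) x 236 mm, 32 mm deep, 0.7-0.9 kg, on a stiff friction hinge that keeps it where it is left; up to 10 N at its front edge swings it. Its middle front edge carries a 50 mm wide steel hasp plate, 52 mm long, 4 thick, with a slot 36 x 14 mm
- lid_hinge (a point): middle of the lid's hinge line on the case's back rim, 60 mm above the table, fixed to the case. x level, from console (front) to hinge (back), y along the hinge, z up. Here the grey case spans x -238 (console front), -180 (front wall), 0 mm (back), y +-118 mm; rim and console top at z 0. Lid at angle q: its outer face u from the hinge is at x = -u cos q + 32 sin q, z = u sin q + 32 cos q (mm)
- toggle (a joint): angle of the yellow quarter-turn toggle on the console: 0 in line with the slot (wing along the case's y), grows clockwise seen from above to a stop at 1.57 (wing across the slot, along the case's x, lid held). Stays where it is left; turns with about 0.06 N m
- toggle_grip (a point): centre of the toggle's wing, on its upright turning axis, 79 mm above the table: wing 31 mm long (own y), 10 thick (own x), 22 tall (11 mm above and below this point). With the lid shut the wing stands 4 mm clear above the hasp plate, 31 mm in front of the lid's front edge, whose top is 92 mm above the table
- charge (a joint): travel of the green charge push button (26 mm across) on the console: 0 up, 0.006 m fully down; springs back, 4 N for the full stroke.
- charge_top (a point): centre of the top of the charge button; pressed straight down.
- jar: bystander: small amber glass jar with white cap, 40 mm across, 45 mm tall, standing among the sensors in the tray; origin at its underside.
- cylinder: bystander: white plastic measuring cylinder on a 64 mm foot, 28 mm tube, 155 mm tall; origin at its underside.
- tealight: bystander: metal candle tin 48 mm across, 50 mm tall, standing between robot and case; origin at its underside.
- funnel: bystander: white funnel standing on its 72 mm rim, 62 mm tall; origin at its underside.
There are look-alikes about, which are no part of the job. Leave any brown look-alike of the part that bears sensor4_mid alone. Leave any brown look-alike of the part that bears sensor1_mid alone.

How it is judged:
By the outcome, as a careful person would: the job done as asked, in the order asked, and still so for the second after the job is handed in, with the robot touching nothing.
Of sensor1, sensor2, sensor3, sensor4, sensor5 only 3 to 5 are there at a start; the rules pass over those that are not, and their reading is None.
Of docked1, docked2, docked3 only 1 to 1 are there at a start; the rules pass over those that are not, and their reading is None.
At some moment in a run one of sensor1, sensor2, sensor3, sensor4, sensor5 may be knocked a few centimetres aside while the robot is not near it.
It also fails if it takes over 210 s, if anything falls off the work surface, if the arm or the gripper's body presses on something with over 40 N, if the wrist force passes 120 N, or if a joint passes its speed limit or range.

## Working session

There is one attempt and no reset: what is moved stays moved. The work goes in short steps, Python scripts to look and compute and a shell command to move; the robot and the scene stay as the last step left them, time stands still between calls to the robot, and variables do not carry over. Pictures are saved under pics/ and viewed, at most 14 in all, crops included, and the job is handed in when it is done.

```bash
ls; mkdir -p pics; python3 - <<'E'
from workcell import get_state, eyes
import cv2, numpy as np
s=get_state();print({k:np.round(v,3).tolist() for k,v in s.items()})
for n in("scene","top","wrist"):
    print(n,eyes.camera_info(n)); cv2.imwrite(f"pics/{n}0.png",eyes.read_camera(n)[:,:,::-1])
E
```

```text
pics
{'clock': 0.0, 'joint_pos': [1.133, 0.314, 0.045, 1.304, 0.0, 1.431], 'qvel': [0.001, -0.0, -0.001, -0.0, 0.001, 0.0], 'tau': [-0.001, -48.064, 29.853, 0.02, -0.0, 0.0], 'tcp_pos': [0.168, 0.549, 0.209], 'orientation': [-0.0, 0.148, 0.989, -0.001], 'wrist_force': [-0.389, -0.204, -0.424], 'ft_torque': [0.012, 0.002, -0.002], 'grip_force': 0.0, 'finger_gap': 0.086}
scene {'fovy': 53.304399544755285, 'cx': 268.20656099195065, 'cy': 203.63010604262595, 'D': array([0.02503047, 0.        , 0.        , 0.        , 0.        ]), 'xyz': array([ 1.13505582, -0.23536706,  0.77258292]), 'orientation': array([-0.27593318,  0.71323983,  0.59839191, -0.23890783])}
top {'fovy': 53.85772919312488, 'cx': 275.7075166571154, 'cy': 197.71526409165904, 'D': array([-0.04988158,  0.        ,  0.        ,  0.        ,  0.        ]), 'xyz': array([ 0.41908685, -0.12810431,  0.98931891]), 'orientation': array([ 0.04616896, -0.70585873,  0.70631419, -0.02742532])}
wrist {'fovy': 69.25062380942325, 'cx': 276.61963533682047, 'cy': 209.04789672331447, 'D': array([-0.05517303,  0.        ,  0.        ,  0.        ,  0.        ]), 'xyz': array([0.09294439, 0.57334058, 0.37276702]), 'orientation': array([0.1252798 , 0.79422127, 0.58746025, 0.09169513])}
```

View pics/top0.png

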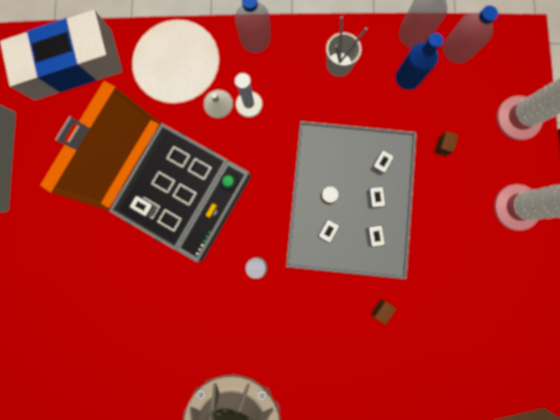

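View pics/scene0.png

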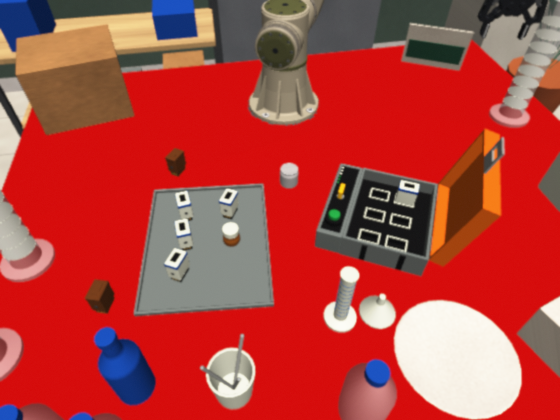

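```bash
cat > h.py <<'E'
from workcell import get_state, eyes, env
import cv2, numpy as np
from scipy.spatial.transform import Rotation as R
def rot(q): return R.from_quat([q[1],q[2],q[3],q[0]]).as_matrix()
def K(i): f=210/np.tan(np.radians(i["fovy"])/2); return np.array([[f,0,i["cx"]],[0,f,i["cy"]],[0,0,1.]])
def px2w(i,uv,z):
    p=cv2.undistortPoints(np.array(uv,float).reshape(-1,1,2),K(i),i["D"]).reshape(-1,2)
    d=np.c_[p,np.ones(len(p))]@rot(i["orientation"]).T
    return i["xyz"]+d*((z-i["xyz"][2])/d[:,2])[:,None]
def w2px(i,P):
    M=rot(i["orientation"]).T
    return cv2.projectPoints(np.array(P,float).reshape(-1,1,3),cv2.Rodrigues(M)[0],-M@i["xyz"],K(i),i["D"])[0].reshape(-1,2)
def yaw(s): # angle of tool x axis in world; tool y = yaw-90deg (z down)
    m=rot(s["orientation"]); return np.arctan2(m[1,0],m[0,0])
def shot(n,name=None):
    i=eyes.camera_info(n); im=eyes.read_camera(n)
    if name: cv2.imwrite(f"pics/{name}.png",im[:,:,::-1])
    return i,im
def tool(d): # world xyz shift (m) -> tool cm
    return np.round(rot(get_state()["orientation"]).T@np.array(d)*100,2)
E
python3 - <<'E'
from h import *
i=eyes.camera_info("top")
for n,uv,z in [("sens",[(384,161),(377,197),(376,236),(329,231)],.067),("jar",[(330,195)],.045),("brown",[(447,143),(383,312)],.03),("sock2,1,5,4,3",[(178,156),(162,182),(200,169),(185,194),(169,220)],.028),("dock",[(140,206)],.078),("toggle",[(212,210)],.09),("btn",[(229,181)],.06),("tealight",[(256,268)],.05),("cyl",[(243,80)],.155),("fun",[(218,103)],.062),("hinge ends",[(158,124),(111,210)],.06)]:
    print(n,np.round(px2w(i,uv,z)[:,:2],3).tolist())
s=get_state();print(yaw(s))
a=cv2.imread("pics/top0.png");cv2.imwrite("pics/c1.png",np.hstack([cv2.resize(a[85:265,35:255],None,fx=2.4,fy=2.4,interpolation=2),cv2.resize(a[120:280,285:415],None,fx=2.0,fy=2.7)[:432]]))
E
```

```text
sens [[0.598, -0.348], [0.517, -0.33], [0.43, -0.326], [0.441, -0.222]]
jar [[0.524, -0.228]]
brown [[0.649, -0.507], [0.258, -0.346]]
sock2,1,5,4,3 [[0.62, 0.131], [0.558, 0.168], [0.588, 0.077], [0.529, 0.112], [0.467, 0.148]]
dock [[0.496, 0.201]]
toggle [[0.486, 0.036]]
btn [[0.555, 0.003]]
tealight [[0.358, -0.059]]
cyl [[0.756, -0.037]]
fun [[0.738, 0.031]]
hinge ends [[0.69, 0.172], [0.489, 0.275]]
2.8437820133960012
```

View pics/c1.png

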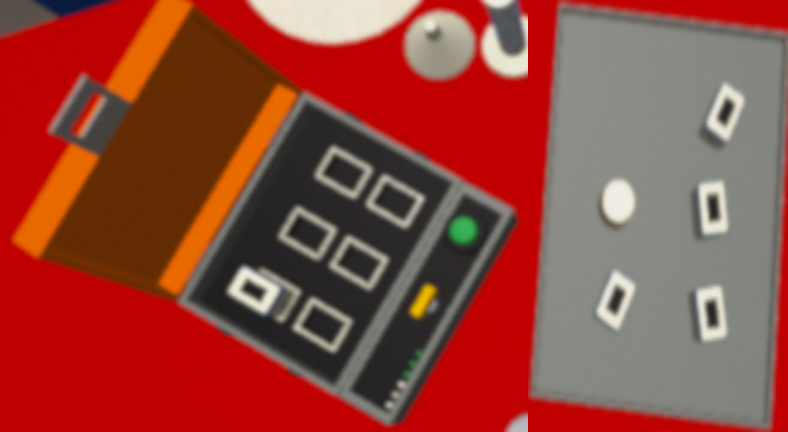

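View pics/wrist0.png

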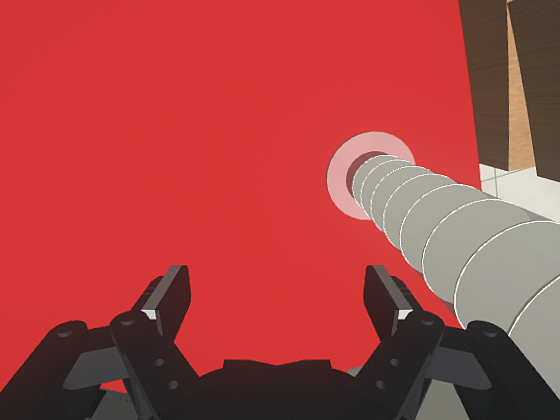

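```bash
T='[-2.15,-2.21,0,0,-2.15,-2.21,0,0,-2.15,-2.21,0,0,-2.15,-2.21,0,0,-2.15,-2.21,0,0]'
python3 -m inch '[-2.15,-2.21,0,0,-2.15,-2.21,0,0,-2.15,-2.21,0,0,-2.15,-2.21,0,0,-2.15,-2.21,0,0]'
python3 -m inch '[-2.15,-2.21,0,0,-2.15,-2.21,0,0,-2.15,-2.21,0,0,-2.15,-2.21,0,0,-2.15,-2.21,0,0]'
python3 -m inch '[-2.15,-2.21,0,0,-2.15,-2.21,0,0,-2.15,-2.21,0,0,-2.15,-2.21,0,0,-2.15,-2.21,0,0]'
python3 -m inch '[-2.15,-2.21,0,0,-2.15,-2.21,0,0,-2.15,-2.21,0,0,-2.15,-2.21,0,0,-2.15,-2.21,0,0]'
python3 -m inch '[0,0,0,0.118,0,0,0,0.118,0,0,0,0.118,0,0,0,0.118,0,0,0,0.118]'
python3 -m inch '[0,0,0,0.118,0,0,0,0.118,0,0,0,0.118,0,0,0,0.118,0,0,0,0.118]'
python3 -m inch '[0,0,0,0.118,0,0,0,0.118,0,0,0,0.118,0,0,0,0.118,0,0,0,0.118]'
python3 -m inch '[0,0,0,0,0,0,0,0,0,0,0,0,0,0,0,0,0,0,0,0]'
python3 - <<'E'
from h import *
s=get_state(); print(s["tcp_pos"],yaw(s),s["joint_pos"])
i,im=shot("wrist","w1")
print(w2px(i,[s["tcp_pos"]]), px2w(i,[(277,209)],0.028))
E
```

```text
clock: 0.57
tcp_pos: [0.2392, 0.4111, 0.2098]
orientation: [-0.0, 0.148, 0.989, -0.0]
wrist_force: [-0.1, -0.1, -0.2]
finger_gap: 0.0854
grip_force: 0.0
clock: 0.98
tcp_pos: [0.3096, 0.2739, 0.21]
orientation: [-0.0, 0.148, 0.989, -0.0]
wrist_force: [1.0, 0.9, 0.2]
finger_gap: 0.0854
grip_force: 0.0
clock: 1.4
tcp_pos: [0.38, 0.1367, 0.21]
orientation: [-0.0, 0.148, 0.989, 0.0]
wrist_force: [-0.3, 0.1, -0.4]
finger_gap: 0.0853
grip_force: 0.0
clock: 1.82
tcp_pos: [0.4504, -0.0005, 0.21]
orientation: [-0.0, 0.149, 0.989, 0.0]
wrist_force: [0.2, -0.9, 0.1]
finger_gap: 0.0857
grip_force: 0.0
clock: 2.23
tcp_pos: [0.4499, 0.0008, 0.2098]
orientation: [-0.0, 0.432, 0.902, -0.0]
wrist_force: [-0.4, 0.9, -0.5]
finger_gap: 0.0857
grip_force: 0.0
clock: 2.65
tcp_pos: [0.4499, 0.0011, 0.2098]
orientation: [-0.0, 0.676, 0.737, -0.0]
wrist_force: [0.2, 0.3, -0.2]
finger_gap: 0.0853
grip_force: 0.0
clock: 3.07
tcp_pos: [0.4499, 0.0011, 0.2099]
orientation: [-0.0, 0.861, 0.509, -0.0]
wrist_force: [-0.8, 0.2, 0.1]
finger_gap: 0.0857
grip_force: 0.0
clock: 3.48
tcp_pos: [0.4501, 0.001, 0.2101]
orientation: [-0.0, 0.859, 0.512, 0.0]
wrist_force: [0.7, 0.1, 0.5]
finger_gap: 0.0853
grip_force: 0.0
[0.45009619 0.00103297 0.21005493] 1.0751135549535682 [-1.76475644e-01  7.18047072e-02 -2.54036654e-01  1.24500969e+00
  1.12892960e-04  1.89000345e+00]
[[277.7278935  251.60723778]] [[ 0.43437551 -0.0272504   0.028     ]]
```

View pics/w1.png

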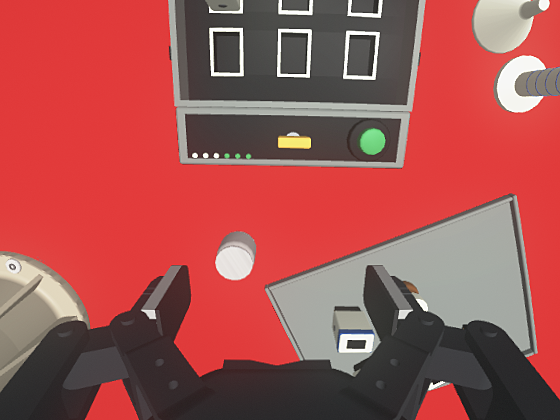

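```bash

python3 -m inch '[3,0,0,0,3,0,0,0,3,0,0,0,1,0,0,0,0,0,0,0]' >/dev/null
python3 -m inch '[0,0,0,0,0,0,0,0,0,0,0,0,0,0,0,0,0,0,0,0]'
cat > case.py <<'E'
from h import *
from scipy.optimize import least_squares
s=get_state(); i,im=shot("wrist","w2")
hsv=cv2.cvtColor(im,cv2.COLOR_RGB2HSV)
m=((hsv[...,1]<40)&(hsv[...,2]>170)).astype(np.uint8)
c,h=cv2.findContours(m,cv2.RETR_CCOMP,cv2.CHAIN_APPROX_NONE)
for k,q in enumerate(c):
    if h[0][k][3]>=0 and cv2.contourArea(q)>400:  # inner holes of frames
        r=cv2.minAreaRect(q); w=px2w(i,[r[0]],.028)[0]
        e=px2w(i,cv2.boxPoints(r),.028)
        print("hole",np.round(r[0],1),np.round(w,4),np.round([np.linalg.norm(e[1]-e[0])*1e3,np.linalg.norm(e[2]-e[1])*1e3],1))
for nm,lo,hi,z in [("yel",(20,120,120),(35,255,255),.09),("grn",(50,80,80),(85,255,255),.066)]:
    mm=cv2.inRange(hsv,lo,hi); cs,_=cv2.findContours(mm,0,2); q=max(cs,key=cv2.contourArea); r=cv2.minAreaRect(q)
    print(nm,r,px2w(i,[r[0]],z))
print(yaw(s),s["tcp_pos"])
E
python3 case.py
```

```text
clock: 4.37
tcp_pos: [0.4976, 0.0881, 0.2103]
orientation: [0.0, 0.86, 0.511, 0.0]
wrist_force: [-0.1, -0.0, 0.4]
finger_gap: 0.0852
grip_force: 0.0
hole [353.8 150. ] [0.5915 0.08   0.028 ] [42.4 29.5]
hole [292.5 148.5] [0.5312 0.1144 0.028 ] [29.9 41.3]
hole [229.5 147.5] [0.4695 0.1493 0.028 ] [30.  41.3]
hole [358.6  94.1] [0.621  0.1321 0.028 ] [42.3 29.5]
hole [294.   92.5] [0.5604 0.1664 0.028 ] [29.5 41.8]
hole [219.5  88.5] [0.4924 0.2082 0.028 ] [29.5 18. ]
yel ((292.0, 238.0), (14.0, 28.0), 90.0) [[0.4899599  0.04310913 0.09      ]]
grn ((363.300048828125, 236.4000244140625), (22.360679626464844, 24.59674644470215), 26.56505012512207) [[ 0.55600669 -0.0025493   0.066     ]]
1.0726018466080571 [0.49756048 0.08814968 0.21028193]
```

View pics/w2.png

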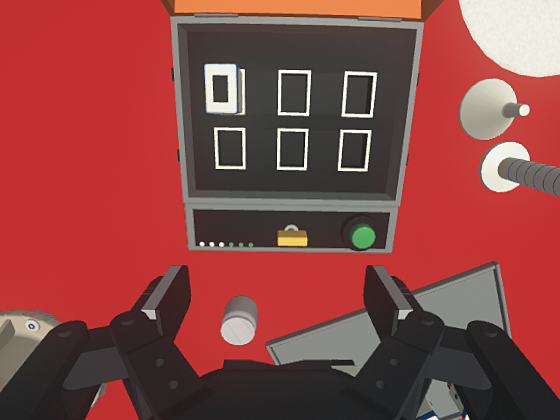

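```bash

python3 -m inch '[-2.74,2.66,-0.3,0,-2.74,2.66,-0.3,0,-2.74,2.66,-0.3,0,-2.74,2.66,-0.3,0,-2.74,2.66,-0.3,0]' >/dev/null
python3 -m inch '[-2.74,2.66,-0.3,0,-2.74,2.66,-0.3,0,-2.74,2.66,-0.3,0,-2.74,2.66,-0.3,0,-2.74,2.66,-0.3,0]' >/dev/null
python3 -m inch '[0,0,0,-0.118,0,0,0,-0.118,0,0,0,-0.118,0,0,0,-0.118,0,0,0,-0.118]' >/dev/null
python3 -m inch '[0,0,0,-0.118,0,0,0,-0.118,0,0,0,-0.118,0,0,0,-0.118,0,0,0,-0.118]' >/dev/null
python3 -m inch '[0,0,0,-0.118,0,0,0,-0.118,0,0,0,-0.118,0,0,0,-0.118,0,0,0,-0.118]' >/dev/null
python3 -m inch '[0,0,0,-0.12,0,0,0,-0.12,0,0,0,-0.12,0,0,0,0,0,0,0,0]' 
cat > sens.py <<'E'
from h import *
import sys
s=get_state(); i,im=shot("wrist",sys.argv[1])
hsv=cv2.cvtColor(im,cv2.COLOR_RGB2HSV)
m=((hsv[...,1]<45)&(hsv[...,2]>205)).astype(np.uint8)
c,h=cv2.findContours(m,cv2.RETR_CCOMP,cv2.CHAIN_APPROX_NONE)
m0=rot(s["orientation"])
for k,q in enumerate(c):
    if h[0][k][3]<0 and cv2.contourArea(q)>250:
        r=cv2.minAreaRect(q); e=px2w(i,cv2.boxPoints(r),.067)
        a,b=e[1]-e[0],e[2]-e[1]
        if np.linalg.norm(b)>np.linalg.norm(a): a,b=b,a
        w=e.mean(0); th=np.arctan2(a[1],a[0])
        turn=(yaw(s)-th+np.pi/2)%np.pi-np.pi/2
        d=m0.T@(w-s["tcp_pos"])*100
        print(np.round(r[0],0),"w",np.round(w,4)[:2],"size mm",np.round([np.linalg.norm(a)*1e3,np.linalg.norm(b)*1e3],1),"ang",round(np.degrees(th),1),"turn",round(turn,3),"tool cm",np.round(d,2)[:2])
print(yaw(s),s["tcp_pos"],s["joint_pos"][5])
E
python3 sens.py w3
```

```text
clock: 6.92
tcp_pos: [0.6008, -0.279, 0.2401]
orientation: [-0.0, -0.029, 1.0, 0.0]
wrist_force: [-0.1, 0.7, 0.2]
finger_gap: 0.0855
grip_force: 0.0
[538. 324.] w [0.7846 0.1081] size mm [178.8  93.5] ang 56.3 turn -0.924 tool cm [-20.61  37.57]
[430. 283.] w [ 0.7191 -0.0737] size mm [51.3 48.9] ang 137.0 turn 0.809 tool cm [-13.01  19.81]
[217. 179.] w [ 0.5993 -0.3464] size mm [41.7 27.3] ang 148.8 turn 0.604 tool cm [ 0.54 -6.71]
[326. 120.] w [ 0.5268 -0.2291] size mm [32.8 32.2] ang 93.7 turn 1.564 tool cm [7.09 5.42]
[232. 106.] w [ 0.519  -0.3302] size mm [41.8 27.3] ang 5.8 turn -0.042 tool cm [ 8.46 -4.63]
[343.  34.] w [ 0.4431 -0.2208] size mm [42.7 27.5] ang 149.6 turn 0.589 tool cm [15.4   6.74]
[238.  18.] w [ 0.4353 -0.3258] size mm [35.5 27.7] ang 8.0 turn -0.082 tool cm [16.8 -3.7]
-3.083121557370881 [ 0.6007723  -0.27902189  0.24006372] -0.6143626535034158
```

View pics/w3.png

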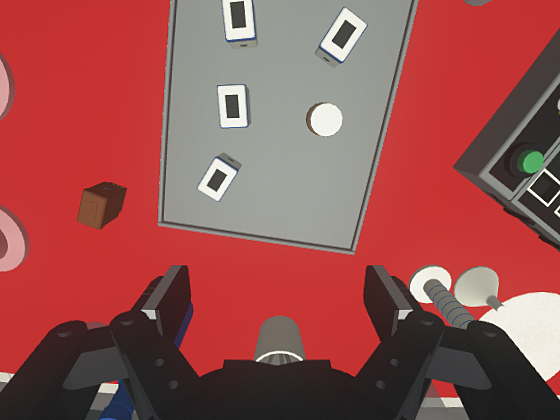

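```bash

python3 -m inch '[0.27,-3.36,0,0,0.27,-3.35,0,0,0,0,0,0.12,0,0,0,0.12,0,0,0,0.12]' 0.4 40 >/dev/null
python3 -m inch '[0,0,0,0.12,0,0,0,0.124,0,0,2,0,0,0,4,0,0,0,2,0]' >/dev/null
python3 -m inch '[0,0,0,0,0,0,0,0,0,0,0,0,0,0,0,0,0,0,0,0]' 
python3 sens.py w4
```

```text
clock: 8.22
tcp_pos: [0.6009, -0.3469, 0.1625]
orientation: [0.002, 0.268, 0.963, -0.001]
wrist_force: [0.4, 0.1, -0.3]
finger_gap: 0.06
grip_force: 0.0
[276. 202.] w [ 0.5991 -0.3465] size mm [40.8 26.9] ang -30.2 turn -0.015 tool cm [ 0.21 -0.05]
[242. 111.] w [ 0.519  -0.3299] size mm [41.5 27.8] ang 7.1 turn -0.666 tool cm [ 7.93 -2.77]
[354.  54.] w [ 0.5274 -0.2321] size mm [32.7 31.6] ang -26.5 turn -0.08 tool cm [12.25  6.04]
[186.  10.] w [ 0.4341 -0.3263] size mm [39.4 27.6] ang 9.5 turn -0.708 tool cm [15.39 -6.84]
2.5993623508395585 [ 0.60085699 -0.34689032  0.16250379] -0.09695926424392251
```

View pics/w4.png

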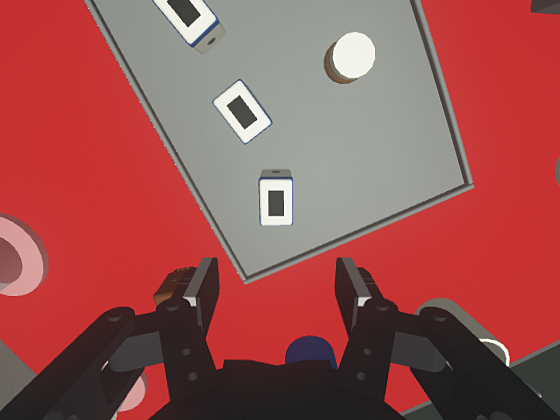

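```bash

python3 -m inch '[0.2,-0.05,3,-0.015,0,0,3,0,0,0,3,0,0,0,2,0,0,0,1,0]' >/dev/null
python3 -m inch '[0,0,0,0,0,0,0,0,0,0,0,0,0,0,0,0,0,0,0,0]' -1 40
python3 -m inch '[0,0,0,0,0,0,0,0,0,0,0,0,0,0,0,0,0,0,0,0]' 
python3 -m inch '[0,0,-1,0,0,0,-3,0,0,0,-4,0,0,0,-4,0,0,0,-4,0]' 
python3 -m inch '[0,0,0,0,0,0,0,0,0,0,0,0,0,0,0,0,0,0,0,0]'
cat > to.py <<'E'
from h import *
import sys
# fit of the case from measured socket mouths
W=np.array([[.621,.1321],[.5604,.1664],[.4695,.1493],[.5312,.1144],[.5915,.08]])
L=np.array([[-65,-70],[-65,0],[-125,70],[-125,0],[-125,-70]])*1e-3
from scipy.optimize import least_squares
f=lambda p:(np.c_[np.cos(p[2])*L[:,0]-np.sin(p[2])*L[:,1],np.sin(p[2])*L[:,0]+np.cos(p[2])*L[:,1]]+p[:2]-W).ravel()
r=least_squares(f,[.59,.22,1.05]); p=r.x
def cw(x,y): c,s_=np.cos(p[2]),np.sin(p[2]); return np.array([p[0]+c*x-s_*y,p[1]+s_*x+c*y])
SK={0:(-.065,.07),1:(-.065,0),2:(-.065,-.07),3:(-.125,.07),4:(-.125,0),5:(-.125,-.07),'toggle':(-.211,0)}
if __name__=="__main__":
    print("case",np.round(p,4),"resid mm",np.round(f(p)*1e3,1))
    s=get_state(); k=sys.argv[1]; k=int(k) if k.isdigit() else k
    t=cw(*SK[k]); d=tool([*(t-s["tcp_pos"][:2]),0])
    print("target",np.round(t,4),"tool cm",d,"turn",round((yaw(s)-p[2]-np.pi+np.pi)%(2*np.pi)-np.pi,3),"tcp",s["tcp_pos"],"j6",s["joint_pos"][5],"gap",s["finger_gap"])
E
python3 to.py 2
```

```text
clock: 9.1
tcp_pos: [0.5989, -0.3463, 0.0421]
orientation: [0.002, 0.26, 0.966, -0.001]
wrist_force: [0.5, -0.5, 2.3]
finger_gap: 0.028
grip_force: 39.9
clock: 9.52
tcp_pos: [0.5989, -0.3463, 0.042]
orientation: [0.002, 0.26, 0.965, -0.001]
wrist_force: [0.7, 0.2, 5.3]
finger_gap: 0.0283
grip_force: 40.3
clock: 9.93
tcp_pos: [0.597, -0.3448, 0.2017]
orientation: [-0.001, 0.26, 0.966, 0.0]
wrist_force: [1.4, -0.5, -0.7]
finger_gap: 0.0283
grip_force: 39.8
clock: 10.35
tcp_pos: [0.5968, -0.3447, 0.1977]
orientation: [-0.002, 0.26, 0.966, 0.001]
wrist_force: [-0.4, -1.1, -1.6]
finger_gap: 0.0284
grip_force: 39.8
case [0.5925 0.2232 1.0539] resid mm [ 0.2 -0.  -0.1  0.3  0.3 -0.2 -0.5  0.1  0.  -0.1]
target [0.6212 0.1321] tool cm [21.86 42.44  0.12] turn -1.581 tcp [ 0.59676803 -0.34470298  0.1977319 ] j6 -0.11343648211263833 gap 0.028409834442768872
```

```bash

python3 -m inch '[1.46,2.83,0,0,1.46,2.83,0,0,1.46,2.83,0,0,1.46,2.83,0,0,1.46,2.83,0,0]' >/dev/null
python3 -m inch '[1.46,2.83,0,0,1.46,2.83,0,0,1.46,2.83,0,0,1.46,2.83,0,0,1.46,2.83,0,0]' >/dev/null
python3 -m inch '[1.46,2.83,0,0,1.46,2.83,0,0,1.46,2.83,0,0,1.46,2.83,0,0,1.46,2.83,0,0]' >/dev/null
python3 -m inch '[0,0,0,-0.122,0,0,0,-0.122,0,0,0,-0.122,0,0,0,-0.122,0,0,0,-0.122]' >/dev/null
python3 -m inch '[0,0,0,-0.122,0,0,0,-0.122,0,0,0,-0.122,0,0,0,-0.122,0,0,0,-0.122]' >/dev/null
python3 -m inch '[0,0,0,-0.122,0,0,0,-0.122,0,0,0,-0.122,0,0,0,0,0,0,0,0]' 
python3 -m inch '[0,0,0,0,0,0,0,0,0,0,0,0,0,0,0,0,0,0,0,0]' 
python3 to.py 2; python3 - <<'E'
from h import *
shot("wrist","w5")
E
```

```text
clock: 12.85
tcp_pos: [0.6212, 0.1315, 0.1988]
orientation: [-0.001, -0.504, 0.864, 0.001]
wrist_force: [0.3, -0.6, -0.7]
finger_gap: 0.0284
grip_force: 39.9
clock: 13.27
tcp_pos: [0.6219, 0.1316, 0.2002]
orientation: [0.0, -0.505, 0.863, -0.0]
wrist_force: [0.0, 0.4, -0.6]
finger_gap: 0.0281
grip_force: 39.9
case [0.5925 0.2232 1.0539] resid mm [ 0.2 -0.  -0.1  0.3  0.3 -0.2 -0.5  0.1  0.  -0.1]
target [0.6212 0.1321] tool cm [-0.01  0.09 -0.  ] turn 0.005 tcp [0.62191774 0.13158553 0.20015109] j6 -0.9763545350174891 gap 0.02814104476506736
```

View pics/w5.png

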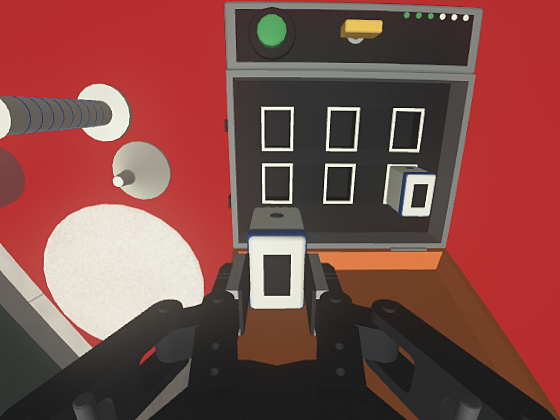

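```bash
sed -i 's/"w2"/"w6"/' case.py; python3 case.py; python3 - <<'E'
from to import *
print({k:np.round(cw(*v),4).tolist() for k,v in SK.items()})
E
```

```text
hole [276.5 275. ] [0.6785 0.2339 0.028 ] [35.4 59.8]
hole [339.  183.5] [0.5594 0.1664 0.028 ] [40.6 31.3]
hole [277. 183.] [0.6204 0.1316 0.028 ] [41.6 28.8]
hole [406.3 129.8] [0.4691 0.1484 0.028 ] [43.3 29.7]
hole [342.2 129.1] [0.5302 0.1141 0.028 ] [41.6 29.6]
hole [277.  128.5] [0.5911 0.0794 0.028 ] [29.5 40.8]
yel ((361.4465026855469, 27.998088836669922), (40.86680221557617, 17.453157424926758), 2.0454084873199463) [[0.49076606 0.04003763 0.09      ]]
grn ((271.5, 30.5), (33.0, 29.0), 90.0) [[0.55309562 0.00154845 0.066     ]]
-2.082822281583475 [0.62192234 0.13158149 0.20014156]
{0: [0.4995, 0.2013], 1: [0.5603, 0.1667], 2: [0.6212, 0.1321], 3: [0.4698, 0.1491], 4: [0.5307, 0.1145], 5: [0.5915, 0.0799], 'toggle': [0.4882, 0.0397]}
```

```bash

python3 -m inch '[0.03,0.1,3,0,0,0,3,0,0,0,3,0,0,0,2,0,0,0,1,0]' 
python3 -m inch '[0,0,0.5,0,0,0,0.4,0,0,0,0.3,0,0,0,0.2,0,0,0,0,0]'
python3 -m inch '[0,0,0.3,0,0,0,0.3,0,0,0,0.2,0,0,0,0.1,0,0,0,0,0]'
python3 -m inch '[0,0,0.2,0,0,0,0.1,0,0,0,0,0,0,0,0,0,0,0,0,0]'; python3 to.py 2
```

```text
clock: 13.78
tcp_pos: [0.6187, 0.1316, 0.0767]
orientation: [-0.002, -0.505, 0.863, 0.001]
wrist_force: [-0.3, -0.4, -1.0]
finger_gap: 0.0279
grip_force: 39.9
clock: 14.2
tcp_pos: [0.6218, 0.1319, 0.0671]
orientation: [0.001, -0.505, 0.863, -0.0]
wrist_force: [0.4, -0.2, -0.9]
finger_gap: 0.028
grip_force: 40.0
clock: 14.62
tcp_pos: [0.6226, 0.1308, 0.0631]
orientation: [0.002, -0.505, 0.863, -0.002]
wrist_force: [-9.1, -4.5, 26.1]
finger_gap: 0.0282
grip_force: 43.2
clock: 15.03
tcp_pos: [0.6228, 0.1305, 0.0626]
orientation: [0.003, -0.505, 0.863, -0.003]
wrist_force: [-14.3, -7.1, 38.2]
finger_gap: 0.0279
grip_force: 44.7
case [0.5925 0.2232 1.0539] resid mm [ 0.2 -0.  -0.1  0.3  0.3 -0.2 -0.5  0.1  0.  -0.1]
target [0.6212 0.1321] tool cm [-0.06  0.22 -0.  ] turn 0.005 tcp [0.62278649 0.13048123 0.06264822] j6 -0.9766383106342449 gap 0.027901851389799958
```

```bash

python3 -m inch '[0,0,-0.5,0,0.05,0.2,0,0,0,0,0,0,0,0,0,0,0,0,0,0]' 
python3 -m inch '[0,0,0,0,0,0,0.2,0,0,0,0.2,0,0,0,0.2,0,0,0,0,0]'
python3 -m inch '[0,0,0.2,0,0,0,0.2,0,0,0,0.1,0,0,0,0,0,0,0,0,0]'; python3 to.py 2
```

```text
clock: 15.45
tcp_pos: [0.6219, 0.1312, 0.0634]
orientation: [0.003, -0.505, 0.863, -0.003]
wrist_force: [-2.7, -4.9, 17.5]
finger_gap: 0.0281
grip_force: 42.1
clock: 15.87
tcp_pos: [0.6224, 0.1303, 0.0624]
orientation: [0.004, -0.505, 0.863, -0.004]
wrist_force: [-12.5, -8.9, 43.2]
finger_gap: 0.0281
grip_force: 45.1
clock: 16.28
tcp_pos: [0.6212, 0.1313, 0.0525]
orientation: [0.002, -0.505, 0.863, -0.002]
wrist_force: [-5.3, -5.4, 22.2]
finger_gap: 0.0281
grip_force: 44.6
case [0.5925 0.2232 1.0539] resid mm [ 0.2 -0.  -0.1  0.3  0.3 -0.2 -0.5  0.1  0.  -0.1]
target [0.6212 0.1321] tool cm [-0.07  0.04 -0.  ] turn 0.005 tcp [0.62119899 0.13129305 0.05250344] j6 -0.9752040108017302 gap 0.02805887704238757
```

```bash

python3 -m inch '[0,0,0.2,0,0,0,0.1,0,0,0,0,0,0,0,0,0,0,0,0,0]'
python3 -m inch '[0,0,0,0,0,0,0,0,0,0,0,0,0,0,0,0,0,0,0,0]' 0.3
python3 -m inch '[0,0,-2,0,0,0,-3,0,0,0,-4,0,0,0,-4,0,0,0,-2,0]'
python3 -m inch '[0,0,0,0,0,0,0,0,0,0,0,0,0,0,0,0,0,0,0,0]'; python3 - <<'E'
from h import *
s=get_state();i,im=shot("wrist","w7")
hsv=cv2.cvtColor(im,cv2.COLOR_RGB2HSV)
m=((hsv[...,1]<45)&(hsv[...,2]>205)).astype(np.uint8)
c,h=cv2.findContours(m,cv2.RETR_EXTERNAL,cv2.CHAIN_APPROX_NONE)
for q in c:
    if cv2.contourArea(q)>250:
        r=cv2.minAreaRect(q); e=px2w(i,cv2.boxPoints(r),.078)
        print(np.round(r[0]),np.round(e.mean(0),4),np.round([np.linalg.norm(e[1]-e[0])*1e3,np.linalg.norm(e[2]-e[1])*1e3],1))
E
python3 to.py 2
```

```text
clock: 16.7
tcp_pos: [0.6214, 0.1312, 0.0523]
orientation: [0.003, -0.505, 0.863, -0.003]
wrist_force: [-10.7, -5.4, 38.0]
finger_gap: 0.0277
grip_force: 46.4
clock: 17.12
tcp_pos: [0.6184, 0.1325, 0.0441]
orientation: [-0.001, -0.505, 0.863, 0.0]
wrist_force: [0.8, -0.1, -0.5]
finger_gap: 0.0552
grip_force: 0.0
clock: 17.53
tcp_pos: [0.6204, 0.1327, 0.1996]
orientation: [0.002, -0.505, 0.863, -0.001]
wrist_force: [0.1, -0.7, -0.2]
finger_gap: 0.0552
grip_force: 0.0
clock: 17.95
tcp_pos: [0.6178, 0.1323, 0.193]
orientation: [-0.002, -0.505, 0.863, 0.001]
wrist_force: [-0.2, -0.6, -0.3]
finger_gap: 0.0556
grip_force: 0.0
[ 51. 323.] [0.9144 0.1364 0.078 ] [17.7 68.6]
[ 13. 281.] [0.9145 0.0735 0.078 ] [17.5 55.1]
[112. 263.] [0.8071 0.1128 0.078 ] [164.9 125.7]
[273. 200.] [0.6209 0.1332 0.078 ] [26.1 40.7]
[417. 198.] [0.4995 0.2001 0.078 ] [44.1 27.4]
[336. 186.] [0.5628 0.1512 0.078 ] [39.1 28.4]
[405. 132.] [0.4859 0.1357 0.078 ] [40.5 28.6]
[339. 131.] [0.5376 0.1065 0.078 ] [39.2 28.1]
[273. 130.] [0.5892 0.077  0.078 ] [28.  38.3]
[ 97. 114.] [ 0.719  -0.0136  0.078 ] [45.1 49.4]
case [0.5925 0.2232 1.0539] resid mm [ 0.2 -0.  -0.1  0.3  0.3 -0.2 -0.5  0.1  0.  -0.1]
target [0.6212 0.1321] tool cm [-0.14 -0.29 -0.  ] turn 0.005 tcp [0.61799139 0.13228138 0.19324027] j6 -0.9752640257527762 gap 0.05562583511170625
```

View pics/w7.png

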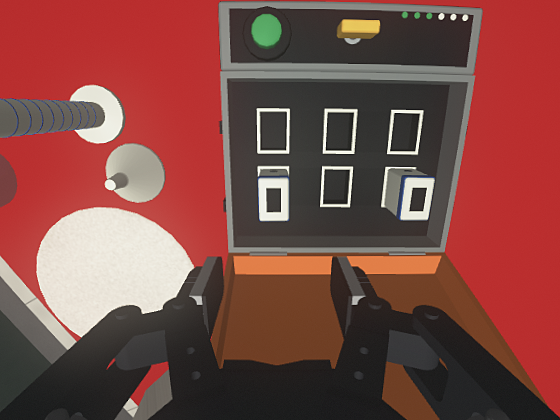

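```bash

python3 -m inch '[3,-0.94,0,0,3,-0.94,0,0,3,-0.94,0,0,3,-0.94,0,0,3,-0.94,0,0]' 0.4 >/dev/null
python3 -m inch '[3,-0.94,0,0,3,-0.94,0,0,3,-0.94,0,0,3,-0.94,0,0,3,-0.94,0,0]' >/dev/null
python3 -m inch '[3,-0.94,0,0,3,-0.94,0,0,3,-0.94,0,0,3,-0.94,0,0,3,-0.94,0,0]' >/dev/null
python3 -m inch '[0,0,0,0.118,0,0,0,0.118,0,0,0,0.118,0,0,0,0.118,0,0,0,0.118]' >/dev/null
python3 -m inch '[0,0,1,0.118,0,0,1,0.118,0,0,1,0.118,0,0,0,0,0,0,0,0]' >/dev/null
python3 -m inch '[0,0,0,0,0,0,0,0,0,0,0,0,0,0,0,0,0,0,0,0]' >/dev/null
python3 sens.py w8
```

```text
[546. 399.] w [0.7374 0.0381] size mm [62.4 35.5] ang 27.5 turn -0.365 tool cm [-25.66  34.  ]
[379. 214.] w [ 0.5215 -0.2341] size mm [32.1 32. ] ang 54.2 turn -0.83 tool cm [-1.07  9.45]
[275. 199.] w [ 0.5183 -0.3302] size mm [41.  26.3] ang 7.4 turn -0.014 tool cm [ 0.35 -0.06]
[413. 128.] w [ 0.4428 -0.2212] size mm [41.4 27.5] ang 149.6 turn 0.646 tool cm [ 6.6  11.64]
[291.  98.] w [ 0.432 -0.327] size mm [41.3 27.1] ang 8.2 turn -0.028 tool cm [8.89 1.26]
-3.025858524000001 [ 0.52171116 -0.32920542  0.16548507] -0.8087395861062808
```

```bash

python3 -m inch '[0.35,-0.05,3,-0.014,0,0,3,0,0,0,3,0,0,0,2,0,0,0,1,0]' >/dev/null
python3 -m inch '[0,0,0.3,0,0,0,0,0,0,0,0,0,0,0,0,0,0,0,0,0]'
python3 -m inch '[0,0,0,0,0,0,0,0,0,0,0,0,0,0,0,0,0,0,0,0]' -1 40
python3 -m inch '[0,0,0,0,0,0,0,0,0,0,0,0,0,0,0,0,0,0,0,0]' 
python3 -m inch '[0,0,-1,0,0,0,-3,0,0,0,-4,0,0,0,-4,0,0,0,-4,0]' 
python3 -m inch '[0,0,0,0,0,0,0,0,0,0,0,0,0,0,0,0,0,0,0,0]' >/dev/null
python3 to.py 1
```

```text
clock: 21.38
tcp_pos: [0.5192, -0.3307, 0.0438]
orientation: [0.001, -0.065, 0.998, -0.001]
wrist_force: [0.0, 0.0, 0.3]
finger_gap: 0.0599
grip_force: 0.0
clock: 21.8
tcp_pos: [0.5186, -0.3304, 0.0429]
orientation: [0.001, -0.065, 0.998, -0.001]
wrist_force: [-0.9, -0.6, 6.2]
finger_gap: 0.0279
grip_force: 39.3
clock: 22.22
tcp_pos: [0.5186, -0.3304, 0.043]
orientation: [0.001, -0.065, 0.998, -0.001]
wrist_force: [-1.4, -0.4, 6.2]
finger_gap: 0.0277
grip_force: 39.3
clock: 22.63
tcp_pos: [0.5173, -0.3292, 0.2035]
orientation: [-0.001, -0.065, 0.998, 0.001]
wrist_force: [0.7, -0.9, -1.4]
finger_gap: 0.0281
grip_force: 39.6
case [0.5925 0.2232 1.0539] resid mm [ 0.2 -0.  -0.1  0.3  0.3 -0.2 -0.5  0.1  0.  -0.1]
target [0.5603 0.1667] tool cm [-10.68  48.6    0.13] turn -0.925 tcp [ 0.5170704  -0.3290638   0.19977513] j6 -0.826927800640716 gap 0.027849082064118662
```

```bash

python3 -m inch '[-0.71,3.24,0,0,-0.71,3.24,0,0,-0.71,3.24,0,0,-0.71,3.24,0,0,-0.71,3.24,0,0]' >/dev/null
python3 -m inch '[-0.71,3.24,0,0,-0.71,3.24,0,0,-0.71,3.24,0,0,-0.71,3.24,0,0,-0.71,3.24,0,0]' >/dev/null
python3 -m inch '[-0.71,3.24,0,0,-0.71,3.24,0,0,-0.71,3.24,0,0,-0.71,3.24,0,0,-0.71,3.24,0,0]' >/dev/null
python3 -m inch '[0,0,0,-0.1156,0,0,0,-0.1156,0,0,0,-0.1156,0,0,0,-0.1156,0,0,0,-0.1156]' >/dev/null
python3 -m inch '[0,0,2,-0.1156,0,0,3,-0.1156,0,0,3,-0.1156,0,0,2,0,0,0,1,0]' >/dev/null
python3 -m inch '[0,0,0,0,0,0,0,0,0,0,0,0,0,0,0,0,0,0,0,0]' >/dev/null
python3 -m inch '[0,0,0,0,0,0,0,0,0,0,0,0,0,0,0,0,0,0,0,0]' 
python3 to.py 1
```

```text
clock: 25.97
tcp_pos: [0.5611, 0.1657, 0.0922]
orientation: [0.0, -0.503, 0.864, 0.0]
wrist_force: [1.2, -0.5, -1.2]
finger_gap: 0.028
grip_force: 39.9
case [0.5925 0.2232 1.0539] resid mm [ 0.2 -0.  -0.1  0.3  0.3 -0.2 -0.5  0.1  0.  -0.1]
target [0.5603 0.1667] tool cm [-0.04  0.11  0.  ] turn 0.0 tcp [0.56112383 0.16572586 0.09219024] j6 -0.9039835347119372 gap 0.027966845096038195
```

```bash

python3 -m inch '[0,0.1,1,0,0,0,0.8,0,0,0,0.4,0,0,0,0,0,0,0,0,0]' 
python3 -m inch '[0,0,0.3,0,0,0,0.3,0,0,0,0.2,0,0,0,0,0,0,0,0,0]'
python3 -m inch '[0,0,0.3,0,0,0,0.3,0,0,0,0.2,0,0,0,0,0,0,0,0,0]'; python3 to.py 1
```

```text
clock: 26.38
tcp_pos: [0.5596, 0.1661, 0.0693]
orientation: [-0.001, -0.503, 0.864, 0.0]
wrist_force: [0.4, 0.7, -2.2]
finger_gap: 0.028
grip_force: 39.9
clock: 26.8
tcp_pos: [0.5611, 0.1659, 0.0641]
orientation: [0.001, -0.503, 0.864, -0.001]
wrist_force: [-3.0, -2.2, 9.7]
finger_gap: 0.028
grip_force: 41.5
clock: 27.22
tcp_pos: [0.5604, 0.1661, 0.0541]
orientation: [0.0, -0.503, 0.864, -0.0]
wrist_force: [0.1, -1.3, 1.5]
finger_gap: 0.0275
grip_force: 40.4
case [0.5925 0.2232 1.0539] resid mm [ 0.2 -0.  -0.1  0.3  0.3 -0.2 -0.5  0.1  0.  -0.1]
target [0.5603 0.1667] tool cm [-0.05  0.03 -0.  ] turn 0.0 tcp [0.56041106 0.16607869 0.05410057] j6 -0.9029747755938085 gap 0.02754333729928331
```

```bash

python3 -m inch '[0,0,0.2,0,0,0,0.2,0,0,0,0.1,0,0,0,0,0,0,0,0,0]'
python3 -m inch '[0,0,0,0,0,0,0,0,0,0,0,0,0,0,0,0,0,0,0,0]' 0.3
python3 -m inch '[0,0,-2,0,0,0,-3,0,0,0,-4,0,0,0,-4,0,0,0,-2,0]'
python3 -m inch '[3.28,-0.875,0,0,3.28,-0.875,0,0,3.28,-0.875,0,0,3.28,-0.875,0,0,3.28,-0.875,0,0]' 0.4 >/dev/null
python3 -m inch '[3.28,-0.875,0,0,3.28,-0.875,0,0,3.28,-0.875,0,0,3.28,-0.875,0,0,3.28,-0.875,0,0]' >/dev/null
python3 -m inch '[3.28,-0.875,0,0,3.28,-0.875,0,0,3.28,-0.875,0,0,3.28,-0.875,0,0,3.28,-0.875,0,0]' >/dev/null
python3 -m inch '[0,0,0,0.114,0,0,0,0.114,0,0,0,0.114,0,0,0,0.114,0,0,0,0.114]' >/dev/null
python3 -m inch '[0,0,1,0.114,0,0,1,0.114,0,0,1,0.114,0,0,0,0,0,0,0,0]' >/dev/null
python3 -m inch '[0,0,0,0,0,0,0,0,0,0,0,0,0,0,0,0,0,0,0,0]' >/dev/null
python3 sens.py w9
```

```text
clock: 27.63
tcp_pos: [0.561, 0.1658, 0.0535]
orientation: [0.001, -0.503, 0.864, -0.001]
wrist_force: [-9.8, -4.5, 29.0]
finger_gap: 0.0282
grip_force: 44.1
clock: 28.05
tcp_pos: [0.5599, 0.1663, 0.0484]
orientation: [-0.0, -0.503, 0.864, 0.0]
wrist_force: [-0.1, -0.2, -0.1]
finger_gap: 0.0554
grip_force: 0.0
clock: 28.47
tcp_pos: [0.5619, 0.1666, 0.2037]
orientation: [0.002, -0.503, 0.864, -0.001]
wrist_force: [0.7, 0.1, -0.1]
finger_gap: 0.0554
grip_force: 0.0
[385. 228.] w [ 0.4427 -0.2209] size mm [41.9 27.9] ang 150.6 turn 0.656 tool cm [-2.61 10.3 ]
[276. 202.] w [ 0.4315 -0.3267] size mm [40.9 27.6] ang 9.0 turn -0.015 tool cm [ 0.   -0.01]
-2.9990445342415866 [ 0.43143291 -0.3265482   0.16944843] -0.9388790822638454
```

Right over it. Descend and grasp.

```bash

python3 -m inch '[0,0,3,-0.015,0,0,3,0,0,0,3,0,0,0,2,0,0,0,1.7,0]' >/dev/null
python3 -m inch '[0,0,0,0,0,0,0,0,0,0,0,0,0,0,0,0,0,0,0,0]'
python3 -m inch '[0,0,0,0,0,0,0,0,0,0,0,0,0,0,0,0,0,0,0,0]' -1 40 >/dev/null
python3 -m inch '[0,0,0,0,0,0,0,0,0,0,0,0,0,0,0,0,0,0,0,0]' 
python3 -m inch '[0,0,-1,0,0,0,-3,0,0,0,-4,0,0,0,-4,0,0,0,-4,0]' >/dev/null
python3 -m inch '[0,0,0,0,0,0,0,0,0,0,0,0,0,0,0,0,0,0,0,0]' >/dev/null
python3 to.py 5
```

```text
clock: 31.85
tcp_pos: [0.4322, -0.3273, 0.0436]
orientation: [0.001, -0.078, 0.997, -0.001]
wrist_force: [-0.3, -0.3, 0.3]
finger_gap: 0.0593
grip_force: 0.0
clock: 32.68
tcp_pos: [0.4317, -0.3268, 0.0429]
orientation: [0.0, -0.078, 0.997, -0.001]
wrist_force: [-0.1, -1.0, 5.0]
finger_gap: 0.0282
grip_force: 39.2
case [0.5925 0.2232 1.0539] resid mm [ 0.2 -0.  -0.1  0.3  0.3 -0.2 -0.5  0.1  0.  -0.1]
target [0.5915 0.0799] tool cm [-22.26  37.51   0.07] turn -0.897 tcp [ 0.43030086 -0.32541883  0.20009376] j6 -0.9533762340600209 gap 0.027496449536879755
```

```bash

python3 -m inch '[-1.48,2.5,0,0,-1.48,2.5,0,0,-1.48,2.5,0,0,-1.48,2.5,0,0,-1.48,2.5,0,0]' >/dev/null
python3 -m inch '[-1.48,2.5,0,0,-1.48,2.5,0,0,-1.48,2.5,0,0,-1.48,2.5,0,0,-1.48,2.5,0,0]' >/dev/null
python3 -m inch '[-1.48,2.5,0,0,-1.48,2.5,0,0,-1.48,2.5,0,0,-1.48,2.5,0,0,-1.48,2.5,0,0]' >/dev/null
python3 -m inch '[0,0,0,-0.112,0,0,0,-0.112,0,0,0,-0.112,0,0,0,-0.112,0,0,0,-0.112]' >/dev/null
python3 -m inch '[0,0,2,-0.112,0,0,3,-0.112,0,0,3,-0.112,0,0,2,0,0,0,1,0]' >/dev/null
python3 -m inch '[0,0,0,0,0,0,0,0,0,0,0,0,0,0,0,0,0,0,0,0]' >/dev/null
python3 -m inch '[0,0,0,0,0,0,0,0,0,0,0,0,0,0,0,0,0,0,0,0]' 
python3 to.py 5
```

```text
clock: 36.43
tcp_pos: [0.5919, 0.0787, 0.0921]
orientation: [0.0, -0.503, 0.865, 0.0]
wrist_force: [0.6, -1.3, -1.8]
finger_gap: 0.0277
grip_force: 39.9
case [0.5925 0.2232 1.0539] resid mm [ 0.2 -0.  -0.1  0.3  0.3 -0.2 -0.5  0.1  0.  -0.1]
target [0.5915 0.0799] tool cm [-0.08  0.09  0.  ] turn -0.001 tcp [0.59189841 0.07873508 0.09214621] j6 -1.0551856853820496 gap 0.02766728770615583
```

```bash

python3 -m inch '[-0.03,0.08,1,0,0,0,0.8,0,0,0,0.4,0,0,0,0,0,0,0,0,0]' >/dev/null
python3 -m inch '[0,0,0.3,0,0,0,0.3,0,0,0,0.2,0,0,0,0,0,0,0,0,0]'
python3 -m inch '[0,0,0.3,0,0,0,0.3,0,0,0,0.2,0,0,0,0,0,0,0,0,0]'
python3 -m inch '[0,0,0.2,0,0,0,0.2,0,0,0,0.1,0,0,0,0,0,0,0,0,0]'; python3 to.py 5
```

```text
clock: 37.27
tcp_pos: [0.5912, 0.0794, 0.062]
orientation: [-0.0, -0.502, 0.865, 0.0]
wrist_force: [-0.5, 0.2, -1.4]
finger_gap: 0.0277
grip_force: 39.9
clock: 37.68
tcp_pos: [0.5914, 0.0794, 0.0541]
orientation: [0.0, -0.503, 0.865, 0.0]
wrist_force: [0.3, -1.0, -0.5]
finger_gap: 0.028
grip_force: 40.0
clock: 38.1
tcp_pos: [0.592, 0.0792, 0.0536]
orientation: [0.001, -0.502, 0.865, -0.001]
wrist_force: [-9.3, -1.7, 26.0]
finger_gap: 0.0275
grip_force: 43.7
case [0.5925 0.2232 1.0539] resid mm [ 0.2 -0.  -0.1  0.3  0.3 -0.2 -0.5  0.1  0.  -0.1]
target [0.5915 0.0799] tool cm [-0.04  0.08 -0.  ] turn -0.001 tcp [0.59203178 0.07915137 0.05359457] j6 -1.054106492941179 gap 0.02748988042802259
```

```bash

python3 -m inch '[0,0,0,0,0,0,0,0,0,0,0,0,0,0,0,0,0,0,0,0]' 0.3 >/dev/null
python3 -m inch '[0,0,-2,0,0,0,-3,0,0,0,-4,0,0,0,-4,0,0,0,-2,0]' >/dev/null
python3 -m inch '[3.34,-0.18,0,0,3.34,-0.18,0,0,3.34,-0.18,0,0,3.34,-0.18,0,0,3.34,-0.18,0,0]' 0.4 >/dev/null
python3 -m inch '[3.34,-0.18,0,0,3.34,-0.18,0,0,3.34,-0.18,0,0,3.34,-0.18,0,0,3.34,-0.18,0,0]' >/dev/null
python3 -m inch '[0,0,0,0.1214,0,0,0,0.1214,0,0,0,0.1214,0,0,0,0.1214,0,0,0,0.1214]' >/dev/null
python3 -m inch '[0,0,0,0.1214,0,0,0,0.1214,0,0,0,0.1214,0,0,0,0.1214,0,0,0,0.1214]' >/dev/null
python3 -m inch '[0,0,1,0.1214,0,0,1,0.1214,0,0,1,0.1214,0,0,0,0,0,0,0,0]' >/dev/null
python3 -m inch '[0,0,0,0,0,0,0,0,0,0,0,0,0,0,0,0,0,0,0,0]' >/dev/null
python3 sens.py w10
```

```text
[512. 317.] w [ 0.6837 -0.0621] size mm [49.8 46.9] ang 109.3 turn 0.71 tool cm [-13.02  25.77]
[312. 266.] w [ 0.5163 -0.2228] size mm [32.1 31.9] ang -26.9 turn -0.056 tool cm [-6.58  3.48]
[276. 202.] w [ 0.4423 -0.2202] size mm [41.  26.8] ang -29.2 turn -0.015 tool cm [-0.04 -0.01]
[396.  24.] w [ 0.3622 -0.0644] size mm [39.4 35. ] ang 61.7 turn 1.54 tool cm [14.68  9.46]
2.6169369883766898 [ 0.44186208 -0.21988785  0.16943014] -0.09995360856955574
```

```bash

python3 -m inch '[0,0,3,-0.01,0,0,3,0,0,0,3,0,0,0,2,0,0,0,1.7,0]' >/dev/null
python3 -m inch '[0,0,0,0,0,0,0,0,0,0,0,0,0,0,0,0,0,0,0,0]'
python3 -m inch '[0,0,0,0,0,0,0,0,0,0,0,0,0,0,0,0,0,0,0,0]' -1 40 >/dev/null
python3 -m inch '[0,0,0,0,0,0,0,0,0,0,0,0,0,0,0,0,0,0,0,0]' 
python3 -m inch '[0,0,-1,0,0,0,-3,0,0,0,-4,0,0,0,-4,0,0,0,-4,0]' >/dev/null
python3 -m inch '[0,0,0,0,0,0,0,0,0,0,0,0,0,0,0,0,0,0,0,0]' >/dev/null
python3 to.py 4
```

```text
clock: 42.32
tcp_pos: [0.4427, -0.2205, 0.0435]
orientation: [0.001, 0.255, 0.967, -0.0]
wrist_force: [-0.2, -1.0, 0.6]
finger_gap: 0.0602
grip_force: 0.0
clock: 43.15
tcp_pos: [0.4421, -0.2201, 0.0428]
orientation: [0.001, 0.255, 0.967, -0.0]
wrist_force: [-1.7, -0.6, 5.0]
finger_gap: 0.028
grip_force: 39.2
case [0.5925 0.2232 1.0539] resid mm [ 0.2 -0.  -0.1  0.3  0.3 -0.2 -0.5  0.1  0.  -0.1]
target [0.5307 0.1145] tool cm [ 8.59 33.46  0.05] turn -1.569 tcp [ 0.44057484 -0.21896096  0.20027777] j6 -0.10941251077989532 gap 0.027819554945535566
```

```bash

python3 -m inch '[0.86,3.35,0,0,0.86,3.35,0,0,0.86,3.35,0,0,0.86,3.35,0,0,0.86,3.35,0,0]' >/dev/null
python3 -m inch '[0.86,3.35,0,0,0.86,3.35,0,0,0.86,3.35,0,0,0.86,3.35,0,0,0.86,3.35,0,0]' >/dev/null
python3 -m inch '[0,0,0,-0.1207,0,0,0,-0.1207,0,0,0,-0.1207,0,0,0,-0.1207,0,0,0,-0.1207]' >/dev/null
python3 -m inch '[0,0,0,-0.1207,0,0,0,-0.1207,0,0,0,-0.1207,0,0,0,-0.1207,0,0,0,-0.1207]' >/dev/null
python3 -m inch '[0,0,2,-0.1207,0,0,3,-0.1207,0,0,3,-0.1207,0,0,2,0,0,0,1,0]' >/dev/null
python3 -m inch '[0,0,0,0,0,0,0,0,0,0,0,0,0,0,0,0,0,0,0,0]' >/dev/null
python3 -m inch '[0,0,0,0,0,0,0,0,0,0,0,0,0,0,0,0,0,0,0,0]' 
python3 to.py 4
```

```text
clock: 46.9
tcp_pos: [0.5319, 0.1142, 0.0922]
orientation: [0.0, -0.503, 0.864, -0.0]
wrist_force: [-0.6, -0.4, -1.5]
finger_gap: 0.0277
grip_force: 40.0
case [0.5925 0.2232 1.0539] resid mm [ 0.2 -0.  -0.1  0.3  0.3 -0.2 -0.5  0.1  0.  -0.1]
target [0.5307 0.1145] tool cm [ 0.03  0.12 -0.  ] turn 0.0 tcp [0.53191812 0.11415676 0.09218011] j6 -0.990162752819327 gap 0.027665844745209466
```

```bash

python3 -m inch '[0.05,0.1,1,0,0,0,0.8,0,0,0,0.4,0,0,0,0,0,0,0,0,0]' >/dev/null
python3 -m inch '[0,0,0.3,0,0,0,0.3,0,0,0,0.2,0,0,0,0,0,0,0,0,0]'
python3 -m inch '[0,0,0.3,0,0,0,0.3,0,0,0,0.2,0,0,0,0,0,0,0,0,0]'
python3 -m inch '[0,0,0.2,0,0,0,0.2,0,0,0,0.1,0,0,0,0,0,0,0,0,0]'; python3 to.py 4
```

```text
clock: 47.73
tcp_pos: [0.5319, 0.1135, 0.0644]
orientation: [0.001, -0.503, 0.864, -0.001]
wrist_force: [-3.4, -3.3, 12.1]
finger_gap: 0.0275
grip_force: 42.1
clock: 48.15
tcp_pos: [0.5312, 0.1138, 0.0544]
orientation: [0.0, -0.503, 0.864, -0.001]
wrist_force: [0.7, -1.9, 1.0]
finger_gap: 0.0276
grip_force: 43.6
clock: 48.57
tcp_pos: [0.5313, 0.1134, 0.0532]
orientation: [0.001, -0.503, 0.864, -0.001]
wrist_force: [-11.6, -4.8, 33.4]
finger_gap: 0.028
grip_force: 47.9
case [0.5925 0.2232 1.0539] resid mm [ 0.2 -0.  -0.1  0.3  0.3 -0.2 -0.5  0.1  0.  -0.1]
target [0.5307 0.1145] tool cm [-0.06  0.1  -0.  ] turn -0.0 tcp [0.53125259 0.11344461 0.05317151] j6 -0.9899024384757289 gap 0.028007180785257463
```

```bash

python3 -m inch '[0,0,0,0,0,0,0,0,0,0,0,0,0,0,0,0,0,0,0,0]' 0.3 >/dev/null
python3 -m inch '[0,0,-2,0,0,0,-3,0,0,0,-4,0,0,0,-4,0,0,0,-4,0]' >/dev/null
python3 -m inch '[0,0,-4,0,0,0,-4,0,0,0,-3,0,0,0,-1,0,0,0,0,0]' -1 >/dev/null
python3 -m inch '[0,0,0,0,0,0,0,0,0,0,0,0,0,0,0,0,0,0,0,0]' 
python3 to.py 4; python3 - <<'E'
from to import *
from scipy.optimize import minimize_scalar
i=eyes.camera_info("top"); 
obs=np.array([[69.6,115.4],[55,140],[114,87],[40,186]])
def P(q,u,d,y): x=-u*np.cos(q)+d*np.sin(q); z=u*np.sin(q)+d*np.cos(q); return [*cw(x,y),z+.06]
for q in np.arange(1.6,1.95,.05):
    print(round(q,2),np.round(w2px(i,[P(q,.232,0,-.025),P(q,.232,0,.025),P(q,.18,.032,-.118),P(q,.18,.032,.118),P(q,.18,0,-.118),P(q,.18,0,.118)])).astype(int).tolist())
shot("wrist","w11"); shot("scene","s11")
a=cv2.imread("pics/s11.png")[110:330,270:530]; b=cv2.imread("pics/w11.png")
cv2.imwrite("pics/c11.png",np.hstack([cv2.resize(a,(400,338)),cv2.resize(b,(400,300))[:,:] if 0 else cv2.copyMakeBorder(cv2.resize(b,(400,300)),0,38,0,0,0)]))
E
```

```text
clock: 50.23
tcp_pos: [0.5303, 0.1142, 0.3379]
orientation: [-0.001, -0.503, 0.864, 0.001]
wrist_force: [-0.0, 0.5, 0.9]
finger_gap: 0.0005
grip_force: 0.0
case [0.5925 0.2232 1.0539] resid mm [ 0.2 -0.  -0.1  0.3  0.3 -0.2 -0.5  0.1  0.  -0.1]
target [0.5307 0.1145] tool cm [-0.05 -0.02 -0.  ] turn 0.0 tcp [0.53027852 0.11415261 0.33791978] j6 -0.9899749613163965 gap 0.00046885605325362495
1.6 [[91, 128], [77, 152], [117, 86], [52, 192], [130, 94], [65, 201]]
1.65 [[86, 125], [71, 149], [114, 85], [49, 190], [127, 92], [61, 198]]
1.7 [[81, 122], [67, 146], [110, 83], [46, 188], [123, 90], [58, 196]]
1.75 [[77, 119], [62, 143], [107, 81], [43, 186], [119, 88], [54, 194]]
1.8 [[72, 116], [58, 140], [105, 80], [40, 184], [116, 86], [51, 192]]
1.85 [[68, 114], [53, 138], [102, 79], [38, 182], [113, 84], [48, 190]]
1.9 [[64, 112], [50, 135], [99, 78], [36, 181], [110, 83], [45, 188]]
```

View pics/c11.png

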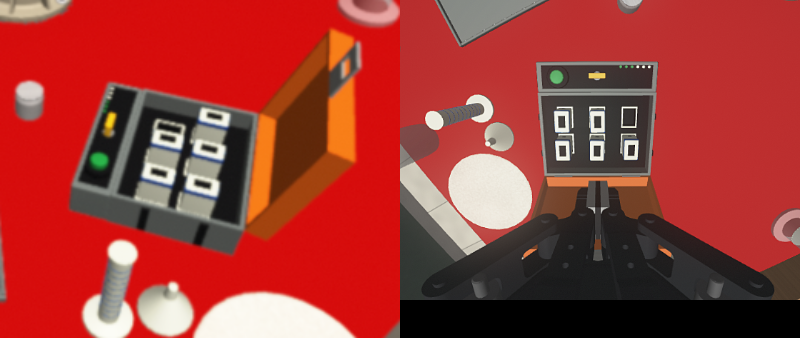

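```bash
cat > cs.py <<'E'
from to import *
s=get_state(); d=s["tcp_pos"][:2]-p[:2]; c,n=np.cos(p[2]),np.sin(p[2])
print("tcp in case mm: x %.1f y %.1f z %.1f"%(1e3*(c*d[0]+n*d[1]),1e3*(-n*d[0]+c*d[1]),1e3*s["tcp_pos"][2]),"F case",np.round([c*s["wrist_force"][0]+n*s["wrist_force"][1],-n*s["wrist_force"][0]+c*s["wrist_force"][1],s["wrist_force"][2]],1),"t",s["clock"],"turn err to -x",round(yaw(s)-p[2]+np.pi,3))
E
python3 -m inch '[-2.4,0.8,0,0,-2.4,0.8,0,0,-2.4,0.8,0,0,-2.4,0.8,0,0,-2.4,0.8,0,0]' >/dev/null
python3 -m inch '[-2.4,0.8,0,0,-2.4,0.8,0,0,-2.4,0.8,0,0,-2.4,0.8,0,0,-2.4,0.8,0,0]' >/dev/null
python3 cs.py
python3 -m inch '[0,0,2,0,0,0,3,0,0,0,3,0,0,0,3,0,0,0,1.3,0]' >/dev/null
python3 -m inch '[0,0,0,0,0,0,0,0,0,0,0,0,0,0,0,0,0,0,0,0]' >/dev/null
python3 cs.py
```

```text
tcp in case mm: x 115.9 y 80.4 z 339.0 F case [ 0.3 -0.5 -0.3] t 51.1667 turn err to -x 0.0
tcp in case mm: x 115.6 y 79.2 z 218.1 F case [-0.4 -0.4 -0.2] t 52.0 turn err to -x -0.0
```

```bash

python3 -m inch '[0.6,0,0,0,0.6,0,0,0,0.6,0,0,0,0.6,0,0,0,0.6,0,0,0]' >/dev/null; python3 cs.py
python3 -m inch '[0.5,0,0,0,0.5,0,0,0,0.5,0,0,0,0.5,0,0,0,0.5,0,0,0]' >/dev/null; python3 cs.py
python3 -m inch '[0.4,0,0,0,0.4,0,0,0,0.4,0,0,0,0.4,0,0,0,0.4,0,0,0]' >/dev/null; python3 cs.py
```

```text
tcp in case mm: x 83.9 y 79.7 z 216.3 F case [-0.4  0.2 -0.2] t 52.4167 turn err to -x -0.0
tcp in case mm: x 59.3 y 79.8 z 216.1 F case [ 0.1 -0.1 -0.3] t 52.8333 turn err to -x 0.0
tcp in case mm: x 39.4 y 79.8 z 216.1 F case [ 0.4 -0.1 -0.3] t 53.25 turn err to -x 0.0
```

```bash
python3 - <<'E'
from h import *
shot("wrist","w12"); shot("scene","s12")
a=cv2.imread("pics/s12.png")[60:330,270:530]; b=cv2.imread("pics/w12.png")
cv2.imwrite("pics/c12.png",np.hstack([cv2.resize(a,(400,415)),cv2.copyMakeBorder(cv2.resize(b,(400,300)),0,115,0,0,0)]))
E
```

```text
(no output)
```

View pics/c12.png

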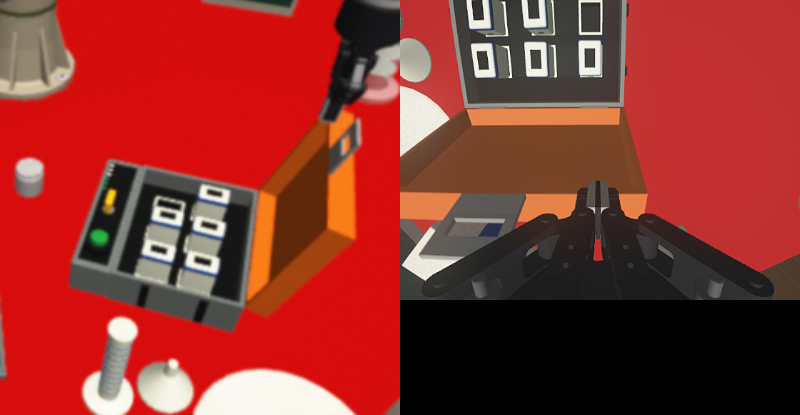

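```bash
python3 - <<'E'
from to import *
def P(q,u,d,y): x=-u*np.cos(q)+d*np.sin(q); z=u*np.sin(q)+d*np.cos(q); return [*cw(x,y),z+.06]
s=get_state(); tip=s["tcp_pos"]+[0,0,-.011]
out=[]
for cam,f,sl in (("scene","s12",(slice(60,300),slice(330,530))),("wrist","w12",(slice(120,420),slice(0,560)))):
    i=eyes.camera_info(cam); a=cv2.imread(f"pics/{f}.png"); k=3 if cam=="scene" else 1
    a=cv2.resize(a,None,fx=k,fy=k,interpolation=cv2.INTER_CUBIC)
    for q,col in ((1.6,(255,255,0)),(1.8,(0,255,0)),(1.95,(255,0,255))):
        for d in (0,.032):
            L=w2px(i,[P(q,u,d,y) for u,y in((0,-.118),(.18,-.118),(.18,.118),(0,.118))])
            cv2.polylines(a,[np.int32(L*k)],d==0 and False,col,1)
    t=w2px(i,[tip,s["tcp_pos"]])*k
    cv2.circle(a,tuple(map(int,t[0])),4,(255,0,0),-1); cv2.circle(a,tuple(map(int,t[1])),4,(255,255,255),1)
    out.append(a[sl[0].start*k:sl[0].stop*k,sl[1].start*k:sl[1].stop*k])
a=cv2.resize(out[0],(400,480)); b=cv2.resize(out[1],(400,214)); 
cv2.imwrite("pics/c13.png",np.hstack([a,cv2.copyMakeBorder(b,0,266,0,0,0)]))
E
```

```text
(no output)
```

View pics/c13.png

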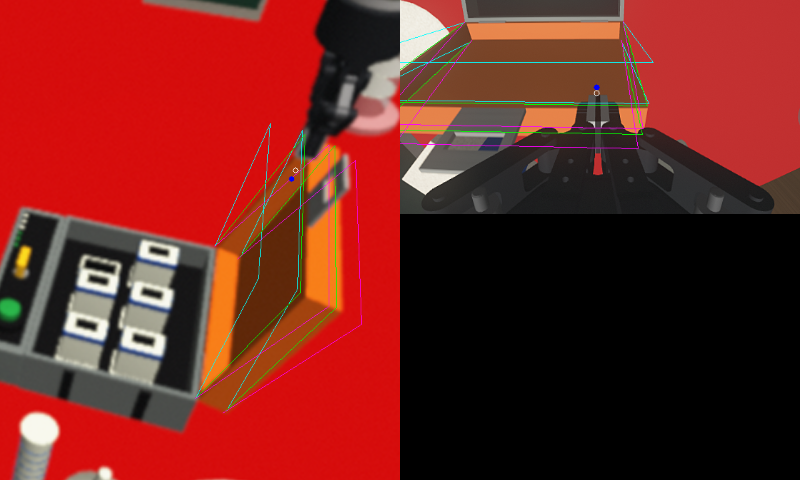

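```bash

python3 -m inch '[-1.5,0,0,0,-2,0,0,0,-2,0,0,0,-2,0,0,0,0,0,0,0]' >/dev/null
python3 -m inch '[0,0,1,0,0,0,1,0,0,0,0.8,0,0,0,0,0,0,0,0,0]' >/dev/null; python3 cs.py
python3 -m inch '[0.5,0,0,0,0.5,0,0,0,0.5,0,0,0,0.5,0,0,0,0.5,0,0,0]' >/dev/null; python3 cs.py
python3 -m inch '[0.2,0,0,0,0.2,0,0,0,0.2,0,0,0,0.2,0,0,0,0.2,0,0,0]' >/dev/null; python3 cs.py
python3 -m inch '[0.2,0,0,0,0.2,0,0,0,0.2,0,0,0,0.2,0,0,0,0.2,0,0,0]' >/dev/null; python3 cs.py
python3 -m inch '[0.2,0,0,0,0.2,0,0,0,0.2,0,0,0,0.2,0,0,0,0.2,0,0,0]' >/dev/null; python3 cs.py
```

```text
tcp in case mm: x 113.5 y 80.1 z 187.1 F case [-1.  -0.2 -0.6] t 54.1833 turn err to -x -0.001
tcp in case mm: x 89.2 y 79.7 z 188.6 F case [-0.1 -0.   0.7] t 54.6 turn err to -x -0.0
tcp in case mm: x 83.2 y 79.6 z 189.4 F case [9.1 1.  4.1] t 55.0167 turn err to -x 0.001
tcp in case mm: x 75.3 y 79.2 z 191.9 F case [11.6  2.4  8.4] t 55.4333 turn err to -x 0.002
tcp in case mm: x 64.8 y 78.5 z 191.8 F case [10.9  1.   8.6] t 55.85 turn err to -x 0.002
```

```bash

python3 -m inch '[0.3,0,0,0,0.3,0,0,0,0.3,0,0,0,0.3,0,0,0,0.3,0,0,0]' >/dev/null; python3 cs.py
python3 -m inch '[0.3,0,0,0,0.3,0,0,0,0.3,0,0,0,0.3,0,0,0,0.3,0,0,0]' >/dev/null; python3 cs.py
python3 -m inch '[0.3,0,0,0,0.3,0,0,0,0.3,0,0,0,0.3,0,0,0,0.3,0,0,0]' >/dev/null; python3 cs.py
```

```text
tcp in case mm: x 48.9 y 78.5 z 191.2 F case [ 7.9 -0.7  7.4] t 56.2667 turn err to -x 0.001
tcp in case mm: x 34.0 y 78.4 z 191.2 F case [8.5 0.  6.3] t 56.6833 turn err to -x 0.001
tcp in case mm: x 18.7 y 78.4 z 191.2 F case [ 7.2 -0.   7.8] t 57.1 turn err to -x 0.001
```

```bash

python3 -m inch '[0.35,0,-0.02,0,0.35,0,-0.02,0,0.35,0,0,0,0.35,0,0,0,0.35,0,0,0]' >/dev/null; python3 cs.py
python3 -m inch '[0.35,0,0,0,0.35,0,0.03,0,0.35,0,0.03,0,0.35,0,0.05,0,0.35,0,0.05,0]' >/dev/null; python3 cs.py
python3 -m inch '[0.3,0,0.1,0,0.3,0,0.1,0,0.3,0,0.1,0,0.3,0,0.1,0,0.3,0,0.1,0]' >/dev/null; python3 cs.py
```

```text
tcp in case mm: x 0.4 y 78.3 z 191.2 F case [ 6.2 -0.6  6.1] t 57.5167 turn err to -x 0.001
tcp in case mm: x -17.7 y 78.3 z 189.0 F case [ 5.3 -1.6  4.8] t 57.9333 turn err to -x 0.001
tcp in case mm: x -33.1 y 78.4 z 184.2 F case [ 3.  -0.5  8.2] t 58.35 turn err to -x 0.001
```

```bash

python3 -m inch '[0.33,0,0.16,0,0.33,0,0.16,0,0.33,0,0.16,0,0.33,0,0.16,0,0.33,0,0.16,0]' >/dev/null; python3 cs.py
python3 -m inch '[0.35,0,0.24,0,0.35,0,0.24,0,0.35,0,0.24,0,0.35,0,0.24,0,0.35,0,0.24,0]' >/dev/null; python3 cs.py
python3 -m inch '[0.3,0,0.3,0,0.3,0,0.3,0,0.3,0,0.3,0,0.3,0,0.3,0,0.3,0,0.3,0]' >/dev/null; python3 cs.py
python3 -m inch '[0.12,0,0.18,0,0.12,0,0.18,0,0.12,0,0.18,0,0.12,0,0.18,0,0.12,0,0.18,0]' >/dev/null; python3 cs.py
```

```text
tcp in case mm: x -50.2 y 78.5 z 175.9 F case [ 2.4 -0.6  6.4] t 58.7667 turn err to -x 0.0
tcp in case mm: x -68.2 y 78.7 z 163.5 F case [ 0.2 -1.1  5.2] t 59.1833 turn err to -x 0.0
tcp in case mm: x -83.6 y 78.9 z 148.1 F case [ 0.7 -0.1  5.8] t 59.6 turn err to -x 0.0
tcp in case mm: x -90.2 y 79.6 z 137.9 F case [-0.5 -1.1  4.7] t 60.0167 turn err to -x 0.0
```

```bash

python3 -m inch '[0.14,0,0.24,0,0.14,0,0.24,0,0.14,0,0.24,0,0.14,0,0.24,0,0.14,0,0.24,0]' >/dev/null; python3 cs.py
python3 -m inch '[0.1,0,0.2,0,0.1,0,0.2,0,0.1,0,0.2,0,0.1,0,0.2,0,0.1,0,0.2,0]' >/dev/null; python3 cs.py
python3 -m inch '[0.06,0,0.14,0,0.06,0,0.14,0,0.06,0,0.14,0,0.06,0,0.14,0,0.06,0,0.14,0]' >/dev/null; python3 cs.py
python3 -m inch '[0.02,0,0.1,0,0.02,0,0.1,0,0.02,0,0.1,0,0.02,0,0.1,0,0.02,0,0.1,0]' >/dev/null; python3 cs.py
```

```text
tcp in case mm: x -97.6 y 80.0 z 125.4 F case [-0.6  0.2  4.2] t 60.4333 turn err to -x 0.0
tcp in case mm: x -102.4 y 79.9 z 115.6 F case [-0.5  0.1  3.2] t 60.85 turn err to -x 0.0
tcp in case mm: x -105.3 y 79.8 z 108.8 F case [-1.   0.3  2.5] t 61.2667 turn err to -x 0.0
tcp in case mm: x -106.2 y 79.8 z 103.8 F case [-0.6 -0.9  1.9] t 61.6833 turn err to -x 0.0
```

```bash

python3 -m inch '[0,0,0.1,0,0,0,0.1,0,0,0,0.1,0,0,0,0.1,0,0,0,0.1,0]' >/dev/null; python3 cs.py
python3 -m inch '[0,0,0.1,0,0,0,0.1,0,0,0,0.1,0,0,0,0.1,0,0,0,0.1,0]' >/dev/null; python3 cs.py
python3 - <<'E'
from h import *
shot("scene","s14");cv2.imwrite("pics/c14.png",cv2.resize(cv2.imread("pics/s14.png")[90:330,290:530],(600,600)))
E
```

```text
tcp in case mm: x -106.2 y 79.8 z 98.8 F case [-1.1  0.4  2.6] t 62.1 turn err to -x 0.0
tcp in case mm: x -106.2 y 79.8 z 93.8 F case [-1.2 -0.1  2.3] t 62.5167 turn err to -x 0.0
```

View pics/c14.png

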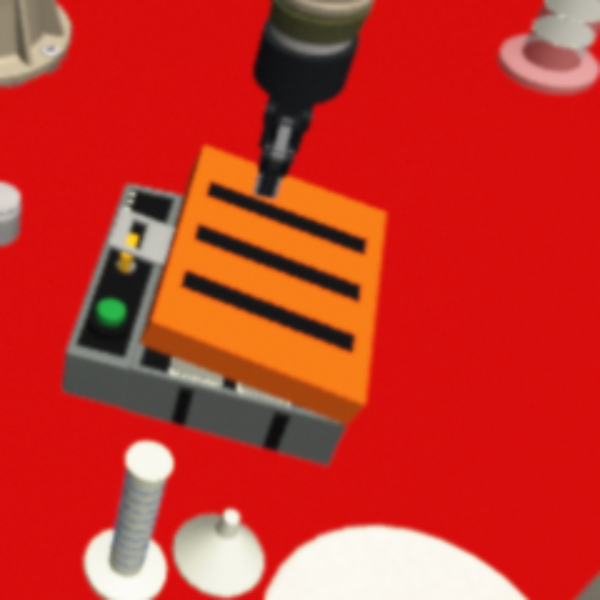

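```bash

python3 -m inch '[0.02,0,0.14,0,0.02,0,0.14,0,0.02,0,0.14,0,0.02,0,0.14,0,0.02,0,0.14,0]' >/dev/null; python3 cs.py
python3 -m inch '[0.02,0,0.12,0,0.02,0,0.12,0,0.02,0,0.12,0,0.02,0,0.12,0,0.02,0,0.12,0]' >/dev/null; python3 cs.py
python3 -m inch '[0,0,0.1,0,0,0,0.1,0,0,0,0.1,0,0,0,0.1,0,0,0,0.1,0]' >/dev/null; python3 cs.py
python3 -m inch '[0,0,0.08,0,0,0,0.08,0,0,0,0.08,0,0,0,0.08,0,0,0,0.08,0]' >/dev/null; python3 cs.py
```

```text
tcp in case mm: x -107.3 y 79.8 z 86.7 F case [-2.   0.7  1.9] t 62.9833 turn err to -x 0.0
tcp in case mm: x -108.2 y 79.8 z 80.7 F case [-1.5  0.3  1.3] t 63.4 turn err to -x 0.0
tcp in case mm: x -108.2 y 79.8 z 75.8 F case [-1.4 -0.1  1.7] t 63.8167 turn err to -x 0.0
tcp in case mm: x -108.2 y 79.8 z 71.8 F case [-1.8  0.7  1.6] t 64.2333 turn err to -x 0.0
```

```bash
cat > lidq.py <<'E'
from to import *
def P(q,u,d,y): x=-u*np.cos(q)+d*np.sin(q); z=u*np.sin(q)+d*np.cos(q); return [*cw(x,y),z+.06]
def lidq(cam):
    i,im=shot(cam); hsv=cv2.cvtColor(im,cv2.COLOR_RGB2HSV)
    m=cv2.inRange(hsv,(7,150,60),(19,255,255)); m=cv2.morphologyEx(m,cv2.MORPH_OPEN,np.ones((3,3)))
    n,l,st,_=cv2.connectedComponentsWithStats(m); 
    m=cv2.morphologyEx((l==1+st[1:,4].argmax()).astype(np.uint8),cv2.MORPH_CLOSE,np.ones((21,21)))
    best=[]
    for q in np.arange(-.05,.6,.01):
        h=cv2.convexHull(np.int32(np.round(w2px(i,[P(q,u,d,y) for u in(0,.18) for d in(0,.032) for y in(-.118,.118)]))))
        r=np.zeros_like(m); cv2.fillConvexPoly(r,h,1); best.append(((r&m).sum()/(r|m).sum(),round(q,2)))
    return sorted(best)[::-1][:4]
if __name__=="__main__":
    for c in("scene","top"): print(c,lidq(c))
E
python3 lidq.py; python3 - <<'E'
from to import *
# where do the fingertips end? dark pixels along the tool axis in the scene camera
i=eyes.camera_info("scene"); im=cv2.imread("pics/s14.png")
E
```

```text
scene [(np.float64(0.9735849056603774), np.float64(0.0)), (np.float64(0.9682390779951755), np.float64(-0.01)), (np.float64(0.9681751040687525), np.float64(-0.02)), (np.float64(0.9652324497136007), np.float64(0.01))]
top [(np.float64(0.8272046496032189), np.float64(0.01)), (np.float64(0.8272046496032189), np.float64(0.0)), (np.float64(0.8254958769779362), np.float64(0.04)), (np.float64(0.8254958769779362), np.float64(0.03))]
```

```bash

python3 -m inch '[0,0,0.06,0,0,0,0.06,0,0,0,0.06,0,0,0,0.06,0,0,0,0.06,0]' >/dev/null; python3 cs.py
python3 -m inch '[0,0,0.06,0,0,0,0.06,0,0,0,0.06,0,0,0,0.06,0,0,0,0.06,0]' >/dev/null; python3 cs.py
python3 -m inch '[0,0,0.06,0,0,0,0.06,0,0,0,0.06,0,0,0,0.06,0,0,0,0.06,0]' >/dev/null; python3 cs.py
```

```text
tcp in case mm: x -108.2 y 79.7 z 70.7 F case [-5.4  5.2 21.5] t 64.75 turn err to -x 0.0
tcp in case mm: x -108.1 y 79.6 z 70.6 F case [-11.2  10.9  44.4] t 65.1667 turn err to -x 0.0
tcp in case mm: x -108.0 y 79.5 z 70.4 F case [-17.2  16.7  67.5] t 65.5833 turn err to -x 0.0
```

```bash

python3 -m inch '[0,0,-1,0,0,0,-2,0,0,0,-3,0,0,0,-3,0,0,0,0,0]' >/dev/null; python3 cs.py
python3 -m inch '[2.06,-1.6,0,0,2.06,-1.6,0,0,2.06,-1.6,0,0,2.06,-1.6,0,0,2.06,-1.6,0,0]' -0.45 >/dev/null
python3 -m inch '[0,0,0,0.1208,0,0,0,0.1208,0,0,0,0.1208,0,0,0,0.1208,0,0,0,0.1208]' >/dev/null
python3 -m inch '[0,0,0,0.1208,0,0,0,0.1208,0,0,0,0.1208,0,0,0,0.1208,0,0,0,0.1208]' >/dev/null
python3 -m inch '[0,0,0,0.1208,0,0,0,0.1208,0,0,0,0.1208,0,0,0,0,0,0,0,0]' >/dev/null
python3 -m inch '[0,0,0,0,0,0,0,0,0,0,0,0,0,0,0,0,0,0,0,0]'
python3 cs.py; python3 lidq.py; python3 - <<'E'
from to import *
i,im=shot("wrist"); hsv=cv2.cvtColor(im,cv2.COLOR_RGB2HSV); s=get_state()
for nm,lo,hi,z in [("yel",(20,120,120),(35,255,255),.09),("grn",(50,80,80),(85,255,255),.066)]:
    mm=cv2.inRange(hsv,lo,hi); cs,_=cv2.findContours(mm,0,2)
    if not cs: print(nm,"none");continue
    q=max(cs,key=cv2.contourArea); r=cv2.minAreaRect(q); e=px2w(i,cv2.boxPoints(r),z)
    print(nm,np.round(r[0]),np.round(r[1]),round(r[2]),px2w(i,[r[0]],z)[0],np.round([np.linalg.norm(e[1]-e[0])*1e3,np.linalg.norm(e[2]-e[1])*1e3],1))
print(w2px(i,[s["tcp_pos"]]),s["finger_gap"],cw(-.211,0))
E
```

```text
tcp in case mm: x -105.7 y 77.2 z 158.6 F case [ 0.6 -1.7 -0.7] t 66.0 turn err to -x 0.0
clock: 68.08
tcp_pos: [0.4883, 0.0394, 0.1529]
orientation: [0.0, 0.255, 0.967, 0.0]
wrist_force: [-0.6, -0.1, 0.0]
finger_gap: 0.0235
grip_force: 0.0
tcp in case mm: x -211.2 y -0.2 z 152.9 F case [-0.4  0.5  0. ] t 68.0833 turn err to -x 4.713
scene [(np.float64(0.9759246805648958), np.float64(-0.02)), (np.float64(0.973379940844313), np.float64(0.0)), (np.float64(0.9733243967828418), np.float64(-0.01)), (np.float64(0.9688127426047384), np.float64(-0.04))]
top [(np.float64(0.20545026354154985), np.float64(0.01)), (np.float64(0.20545026354154985), np.float64(0.0)), (np.float64(0.2051918735891648), np.float64(-0.04)), (np.float64(0.20487586669648847), np.float64(-0.01))]
yel [276. 216.] [11. 35.] 0 [0.4871368  0.03965936 0.09      ] [29.2  8.5]
grn [278. 289.] [28. 27.] 90 [0.55990597 0.00147311 0.066     ] [25.2 30.8]
[[275.79950923 252.01305361]] 0.0234202523352522 [0.48818464 0.03973236]
```

```bash

python3 -m inch '[0,0,2,0,0,0,2,0,0,0,2,0,0,0,1,0,0,0,0,0]' >/dev/null
python3 -m inch '[0,0,0.5,0,0,0,0.5,0,0,0,0.2,0,0,0,0,0,0,0,0,0]' >/dev/null; python3 cs.py
python3 -m inch '[0,0,0.5,0,0,0,0.4,0,0,0,0.3,0,0,0,0.2,0,0,0,0,0]' >/dev/null; python3 cs.py
python3 -m inch '[0,0,0.2,0,0,0,0.2,0,0,0,0.1,0,0,0,0,0,0,0,0,0]' >/dev/null; python3 cs.py
```

```text
tcp in case mm: x -211.1 y -0.5 z 71.3 F case [ 0.2  0.2 -0.3] t 69.0667 turn err to -x 4.713
tcp in case mm: x -211.4 y 0.2 z 56.2 F case [ 0.5 -0.2  0.4] t 69.4833 turn err to -x 4.713
tcp in case mm: x -211.2 y -0.2 z 51.8 F case [-0.3 -0.  -0.3] t 69.9 turn err to -x 4.713
```

```bash

python3 -m inch '[0,0,0,0,0,0,0,0,0,0,0,0,0,0,0,0,0,0,0,0]' -1 40
python3 -m inch '[0,0,0,0,0,0,0,0,0,0,0,0,0,0,0,0,0,0,0,0]'; python3 cs.py
```

```text
clock: 70.32
tcp_pos: [0.4881, 0.0389, 0.0521]
orientation: [0.0, 0.256, 0.967, -0.001]
wrist_force: [-2.4, -4.4, 4.9]
finger_gap: 0.0088
grip_force: 40.8
clock: 70.73
tcp_pos: [0.488, 0.0389, 0.0521]
orientation: [-0.0, 0.256, 0.967, -0.001]
wrist_force: [-2.5, -4.9, 4.5]
finger_gap: 0.0092
grip_force: 40.8
tcp in case mm: x -211.8 y -0.3 z 52.1 F case [-5.5 -0.2  4.5] t 70.7333 turn err to -x 4.712
```

```bash

python3 -m inch '[0,0,0,0.1,0,0,0,0.1,0,0,0,0.1,0,0,0,0.1,0,0,0,0.1]' >/dev/null; python3 cs.py
python3 -m inch '[0,0,0,0.1,0,0,0,0.1,0,0,0,0.1,0,0,0,0.1,0,0,0,0.1]' >/dev/null
python3 -m inch '[0,0,0,0.1,0,0,0,0.1,0,0,0,0.1,0,0,0,0.1,0,0,0,0.1]' >/dev/null; python3 cs.py
python3 -m inch '[0,0,0,0.03,0,0,0,0.03,0,0,0,0.02,0,0,0,0.02,0,0,0,0.02]' ; python3 cs.py; python3 -c "
from h import *
print(get_state()['ft_torque'])"
```

```text
tcp in case mm: x -211.5 y -0.4 z 52.1 F case [-4.6 -0.1  3.9] t 71.15 turn err to -x 4.208
tcp in case mm: x -211.3 y -0.9 z 52.1 F case [-3.4 -0.6  2.4] t 71.9833 turn err to -x 3.208
clock: 72.4
tcp_pos: [0.4889, 0.039, 0.0521]
orientation: [0.001, 0.876, 0.481, 0.0]
wrist_force: [-0.1, -4.8, 3.7]
finger_gap: 0.0087
grip_force: 46.5
tcp in case mm: x -211.3 y -0.9 z 52.1 F case [-4.2 -2.3  3.7] t 72.4 turn err to -x 3.092
[-1.15939177  0.06151458  0.84278505]
```

```bash

python3 -m inch '[0,0,0,-0.02,0,0,0,0,0,0,0,0,0,0,0,0,0,0,0,0]' >/dev/null
python3 -m inch '[0,0,0,0,0,0,0,0,0,0,0,0,0,0,0,0,0,0,0,0]' -0.3 >/dev/null
python3 -m inch '[0,0,-1,0,0,0,-2,0,0,0,-3,0,0,0,-3,0,0,0,-3,0]' >/dev/null
python3 -m inch '[0,0,0,0,0,0,0,0,0,0,0,0,0,0,0,0,0,0,0,0]' -1 >/dev/null
python3 cs.py; python3 lidq.py | head -1; python3 - <<'E'
from to import *
i,im=shot("wrist"); hsv=cv2.cvtColor(im,cv2.COLOR_RGB2HSV); s=get_state()
for nm,lo,hi,z in [("yel",(20,120,120),(35,255,255),.09),("grn",(50,80,80),(85,255,255),.068)]:
    mm=cv2.inRange(hsv,lo,hi); cs,_=cv2.findContours(mm,0,2); q=max(cs,key=cv2.contourArea); r=cv2.minAreaRect(q); e=px2w(i,cv2.boxPoints(r),z)
    w=px2w(i,[r[0]],z)[0]; d=w[:2]-p[:2];c,n=np.cos(p[2]),np.sin(p[2])
    print(nm,np.round(r[0]),np.round(r[1]),round(r[2]),"case",np.round([c*d[0]+n*d[1],-n*d[0]+c*d[1]],4),[round(np.degrees(np.arctan2(*(e[k+1]-e[k])[1::-1])-p[2])) for k in(0,1)],np.round([np.linalg.norm(e[1]-e[0])*1e3,np.linalg.norm(e[2]-e[1])*1e3],1))
    if nm=="grn": print("tool cm",tool([*(w-s["tcp_pos"])[:2],0]))
E
```

```text
tcp in case mm: x -211.6 y 0.7 z 170.6 F case [-0.3 -0.4 -0.7] t 74.0667 turn err to -x 3.113
scene [(np.float64(0.9759149623250807), np.float64(-0.02)), (np.float64(0.9736346516007532), np.float64(0.0)), (np.float64(0.9733136650127397), np.float64(-0.01)), (np.float64(0.9682730923694779), np.float64(-0.04))]
yel [279. 208.] [33. 11.] 87 case [-0.2107 -0.0003] [-89, -179] [ 8.8 29.4]
grn [364. 200.] [27. 27.] 90 case [-0.2124 -0.079 ] [-91, -176] [24.6 25.9]
tool cm [ 0.14  7.93 -0.01]
```

```bash

python3 -m inch '[0,2,0,0,0,3,0,0,0,2.8,0,0,0,0,0,0,0,0,0,0]' >/dev/null
python3 -m inch '[0,0,3,0,0,0,3,0,0,0,3,0,0,0,1.5,0,0,0,0.5,0]' >/dev/null
python3 -m inch '[0,0,0,0,0,0,0,0,0,0,0,0,0,0,0,0,0,0,0,0]' >/dev/null; python3 cs.py
python3 -m inch '[0,0,0.1,0,0,0,0.1,0,0,0,0.1,0,0,0,0.1,0,0,0,0.1,0]' >/dev/null; python3 cs.py
python3 -m inch '[0,0,0.1,0,0,0,0.1,0,0,0,0.1,0,0,0,0.1,0,0,0,0.1,0]' >/dev/null; python3 cs.py
python3 -m inch '[0,0,0.1,0,0,0,0.1,0,0,0,0.1,0,0,0,0.1,0,0,0,0.1,0]' >/dev/null; python3 cs.py
```

```text
tcp in case mm: x -213.1 y -79.1 z 63.2 F case [-0.4 -0.2 -0. ] t 75.4667 turn err to -x 3.113
tcp in case mm: x -213.3 y -78.7 z 57.1 F case [ 0.7 -1.3  1.6] t 75.8833 turn err to -x 3.113
tcp in case mm: x -213.2 y -79.0 z 54.4 F case [-2.8  5.6 26.6] t 76.3 turn err to -x 3.113
tcp in case mm: x -213.2 y -79.2 z 53.7 F case [-8.  16.1 56.3] t 76.7167 turn err to -x 3.113
```

```bash

python3 -m inch '[0,0,-1,0,0,0,-2,0,0,0,-3,0,0,0,-4,0,0,0,-4,0]' >/dev/null
python3 -m inch '[0,0,0,0,0,0,0,0,0,0,0,0,0,0,0,0,0,0,0,0]' >/dev/null; python3 cs.py
python3 lidq.py | head -1; python3 - <<'E'
from h import *
i,im=shot("wrist"); hsv=cv2.cvtColor(im,cv2.COLOR_RGB2HSV)
cs,_=cv2.findContours(cv2.inRange(hsv,(20,120,120),(35,255,255)),0,2); print("yel",[cv2.minAreaRect(c) for c in cs if cv2.contourArea(c)>100])
i,im=shot("top"); hsv=cv2.cvtColor(im,cv2.COLOR_RGB2HSV); m=((hsv[...,1]<45)&(hsv[...,2]>200)).astype(np.uint8)[125:275,290:412]
cs,_=cv2.findContours(m,0,2); print("white in tray",[(np.round(cv2.minEnclosingCircle(c)[0])+[290,125]).tolist() for c in cs if cv2.contourArea(c)>40])
E
```

```text
tcp in case mm: x -214.0 y -77.0 z 184.9 F case [0.5 0.2 0.5] t 77.55 turn err to -x 3.113
scene [(np.float64(0.9757901815736382), np.float64(-0.02)), (np.float64(0.9735108242570929), np.float64(0.0)), (np.float64(0.9731903485254692), np.float64(-0.01)), (np.float64(0.9684154175588865), np.float64(-0.04))]
yel [((191.76828002929688, 203.41464233398438), (32.35643768310547, 10.490996360778809), 83.6598129272461)]
white in tray [[330.0, 194.0]]
```

```bash
python3 -c "
from workcell import env
print(env.hand_in())"
```

```text
the job is handed in; nothing more can be done
None
```

I handed the job in at about 78 s with all four tray sensors plugged in (sockets 1, 2, 4 and 5), the docked one untouched, the lid lowered shut, the toggle turned a quarter turn clockwise to its stop, the green button pressed to its bottom and the jar still standing; no result was shown, the fingertips' press on the lid peaked at 67 N and on the button at 56 N, and the shut lid and toggle were confirmed by image measurement only because my picture views had run out.

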